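Fold out the drying easel and stand the rinsed cassette on it

TASK

The rinsed steel instrument cassette should dry with air on both sides. First swing the little easel's hinged back brace up and over to your right until it clicks into its end position. Then slide the cassette sideways along the ledge of the sloping white drain rack until one end sticks out far enough to be gripped, lift it out, and set it down centred on the easel, its long edge behind the front lip and leaning back on the brace, without dropping it or disturbing the things around.

Things in the scene. Friction and masses are not known exactly. Their poses are not given: they have to be found in the camera images.
- cassette_center (a point): Centre (half-way up and through) of the loose flat perforated steel cassette, 12 thick x 170 long x 120 mm high, 0.16 to 0.26 kg. Axes: x through its thickness, y along its length, z up its height. At the start it stands on a long edge in the rack, on the left side of the board, its top leaning 30 degrees to the robot's right; to pinch its 12 mm thickness the tool is tilted along its z.
- cassette: The same cassette; origin at the middle of its lower long edge (60 mm below the centre along its z).
- rack: Fixed white drain rack, origin on the worktop under it, axes x level to its back (about the robot's right), y along the ledge, z up: a board 180 mm long (y -90 to 90 mm), its top leaning 30 degrees to +x, at the -x foot a ledge square to it, a 6 mm high lip 17 mm before the board. Both ends are open. The board's top is 3 mm above the cassette's, so a finger gets behind the cassette only where it sticks out past an end.
- rack_seat (a point): Point where the cassette's centre is when it stands in the middle of the rack; axes as the rack's (y along the ledge). A push of 1 to 3 N on the cassette's end slides it along the ledge; the board's end (8 mm thick) is right behind it, so push on the front half of its thickness, well up the end. It stays on the ledge with up to 80 mm sticking out past the board's end (90 mm from this point).
- easel_seat (a point): Where the cassette's centre belongs: top leaning 30 degrees to +x, lower rear edge on the base, lower front edge at the lip. Axes: x level to the easel's back (about the robot's right), y along the lip, z up. Fixed aluminium easel, 96 deep x 150 mm wide; base top 12 mm, lip top 26 mm over the worktop; the lip (6 mm thick) has its inner face 35 mm to -x of this point.
- brace_hinge (a point): Middle of the brace's hinge axis, 30 mm over the worktop, fixed to the easel; its axes are the easel's, the hinge axis is y.
- brace_bar (a point): Middle of the brace's cross bar: a round steel bar 10 mm thick, 60 mm long along y, carried 70 mm from the hinge axis by two 8 mm rods (52 mm free between them). At the start it hangs over or beyond the lip, on the robot's left.
- brace (a joint): Angle of the brace about its hinge, rad. 0: folded, arms pointing to -x of the easel (the robot's left) and 0.26 rad above level. It grows as the bar swings up over the hinge to +x; end stop at 1.66 (0.35 rad past upright). A sprung plunger resists a little before about 1.4, then snaps it onto the stop and holds it; under 3 N at the bar.
- note_pad: Bystander: loose yellow note pad, 60 x 90 x 12 mm, origin under its centre.
- dark_box: Bystander: loose small dark grey box, 50 x 60 x 30 mm, origin under its centre.
- cement_pot: Bystander: loose white pot with a green lid, 47 mm across, 40 mm high, origin under its centre.
- amber_bottle: Bystander: loose small amber bottle, 42 mm across, 85 mm high, origin under its centre.
- gauze_pack: Bystander: loose folded gauze pack, 75 x 43 x 11 mm, origin under its centre.

How it is judged:
By the outcome, as a careful person would: the job done as asked, in the order asked, and still so for the second after the job is handed in, with the robot touching nothing.
It also fails if it takes over 61 s, if anything falls off the work surface, if the arm or the gripper's body presses on something with over 40 N, if the wrist force passes 120 N, or if a joint passes its speed limit or range.

ROBOT

A 7-joint arm with a two-finger parallel gripper is mounted at the origin on a cart in front of the work surface, level with it; the furniture and walls round the work are solid. World frame = base frame: x ahead of the robot, y to its left, z up, the work surface at z = 0. Lengths are in m, angles in rad, forces in N, time in s.
With the tool pointing down it reaches from about 0.4 to 0.85 m from the base axis. Payload 10.4 kg.
Tool frame: the origin (TCP) lies midway between the tips of the shut fingers; the grasp point (between the pads) lies 19 mm behind it; x points along the fingers, z is the direction in which the jaws open and shut, and the axes are right-handed (so a half turn about x gives the same grasp; the last joint's range is limited). The gripper opens to 87 mm and grips with 3 to 60 N. Pads are 19 mm wide; open, the fingers measure 117 mm over their backs; the gripper's body (75 mm by 190 mm) begins 51 mm behind the grasp point.
Start: joints at [-1.165, 0.332, -0.065, 1.46, 0.022, 1.35, -0.088], TCP at [0.26, 0.568, 0.223] pointing down, gripper open.
Joint ranges: [-2.6, 2.6], [-0.5, 2.12], [-1.47, 1.34], [0.16, 2.42], [-1.27, 4.41], [0.06, 2.06], [-2.6, 2.6]. Speed limits (rad/s): [2.22, 2.22, 2.79, 2.79, 3.14, 3.14, 3.14].

INTERFACE

Orientations are given as a unit quaternion [x, y, z, w].
In Python, from bench import read_state, camera, camera_params, close_job gives the robot as it stands.
- The arm moves only by the tool arm_command, never from a script. Its argument "targets" is a list of rows, each a list of 7 numbers: the closure in counts, from 0 (fully open) to 255 (shut), then the shift along the tool's x, y, z in mm, then the turn, a rotation vector about the tool's x, y, z in rad. A call has 1 to 10 rows; each row is the pose to reach, as a shift and turn from the pose commanded when the call began, along the tool's axes at that moment; what a row does not reach only later rows make up. A row lasts 1/10 s, in which the tool goes at most 50 mm and 8.59 degrees, less where a joint would pass 70% of its speed; a pose out of reach is approached as far as the arm can. A call with a gripper value outside its range is refused whole. The fingers move at their own pace and stop on an object; "newtons" is the grip in N (left out, the last holds). Time passes only in rows, so rows that repeat a pose let the fingers close. It gives the time, the measured TCP pose, the force and the opening at its end, in the units of the state.
- read_state(): the state, without advancing time (a new reading comes with each control period).
- camera(name): name is "scene" or "top" or "wrist"; returns the picture (384x512x3 uint8, red, green, blue); there is no depth.
- camera_params(name): a dict with "intrinsics" (3x3 intrinsics, pixels), "xyz" and "orientation" of the camera in the world; the wrist camera has in their place "mount" (4x4, takes a point from camera to tool coordinates, whose origin is the TCP and whose axes are the tool frame's). Camera axes: x right, y down, z forward; pixel columns grow to the right and rows downward; lengths in m; the calibration is good to about 2 mm. The wrist camera is an equidistant fisheye: a pixel r from the principal point sees the ray r / f radians off the axis. A picture is of the moment at which its call begins: read the wrist's pose just before it. camera_params takes no time and is no camera call.
- close_job(): hands the job in, once; it reports no verdict.
The state is a dict: "time": time; "joint_positions": joint angles; "joint_vel": joint speeds; "joint_torque": joint torques, N m; "ee_pos": TCP position; "eef_rot": TCP orientation; "ft_force": force on the tool from outside, world axes, zero at the start; "torque": the same for the moment, N m; "width": finger opening in m.
Only numpy, scipy, OpenCV 4.12 (cv2) and the standard library are available. Lean on these libraries where they do the work, as an engineer would, in place of code of your own. Each camera call takes 0.05 s, during which the arm holds its last target.

## Working session

There is one attempt and no reset: what is moved stays moved. The work goes in short steps, Python scripts to look and compute and a tool call to move; the robot and the scene stay as the last step left them, time stands still between calls to the robot, and variables do not carry over. Pictures are saved under pics/ and viewed, and the job is handed in when it is done.

Besides the shell and the picture viewer there is one more tool, called after "Request:" by a JSON object that holds its "api" and its "payload", one argument or row to a line. arm_command: Moves the arm, as the interface text tells. Its arguments: {"type":"object","properties":{"targets":{"type":"array"},"newtons":{"type":"number"}},"required":["targets"]}

```bash
ls; mkdir -p pics; cat > h.py <<'E'
import numpy as np, cv2
from bench import read_state, camera, camera_params, close_job
from scipy.spatial.transform import Rotation as R
E
python3 - <<'E'
from h import *
s=read_state();print(s)
for n in ["scene","top","wrist"]:
    print(n,camera_params(n))
    cv2.imwrite(f"pics/{n}0.png",cv2.cvtColor(camera(n),cv2.COLOR_RGB2BGR))
E
```

```text
pics
{'time': 0.0, 'joint_positions': array([-1.16459681,  0.33287061, -0.0646951 ,  1.46096876,  0.02164055,
        1.34987838, -0.08850613]), 'joint_vel': array([-1.23023822e-03,  2.65345789e-04,  1.59623192e-04,  5.53242768e-04,
        1.35762153e-03, -7.95230189e-05, -1.33801129e-03]), 'joint_torque': array([ 8.55621020e-04, -6.23263621e+01,  2.48045626e-02, -3.89885366e+01,
       -6.13294286e-02,  4.01355105e-02,  8.34375965e-05]), 'ee_pos': array([0.25971995, 0.56804981, 0.22174162]), 'eef_rot': array([-0.38248165,  0.59533187,  0.3818732 ,  0.59452554]), 'ft_force': array([ 0.33444539, -0.33522144,  0.08300016]), 'torque': array([-0.0275992 ,  0.00550565,  0.00594979]), 'width': 0.08647782663089329}
scene {'intrinsics': array([[463.25115712,   0.        , 252.70498766],
       [  0.        , 463.25115712, 193.92580818],
       [  0.        ,   0.        ,   1.        ]]), 'xyz': array([-0.17922935, -0.54550852,  0.80315627]), 'orientation': array([ 0.80877853, -0.41051365,  0.18806068, -0.3768143 ])}
top {'intrinsics': array([[437.33908172,   0.        , 255.12685783],
       [  0.        , 437.33908172, 189.56003233],
       [  0.        ,   0.        ,   1.        ]]), 'xyz': array([ 0.33588627, -0.04310142,  1.11292701]), 'orientation': array([ 0.7081189 , -0.69945117,  0.06938765, -0.06723871])}
wrist {'intrinsics': array([[297.31863964,   0.        , 254.11647779],
       [  0.        , 297.31863964, 188.81900636],
       [  0.        ,   0.        ,   1.        ]]), 'mount': array([[-9.51407719e-04, -2.83258239e-01,  9.59043203e-01,
        -1.62220976e-01],
       [ 4.20550717e-04, -9.59043665e-01, -2.83257959e-01,
         7.76553561e-02],
       [ 9.99999459e-01,  1.33832498e-04,  1.03156600e-03,
         1.75322406e-04],
       [ 0.00000000e+00,  0.00000000e+00,  0.00000000e+00,
         1.00000000e+00]])}
```

View pics/scene0.png

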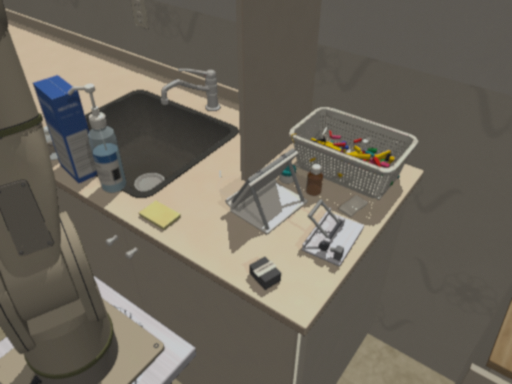

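View pics/top0.png

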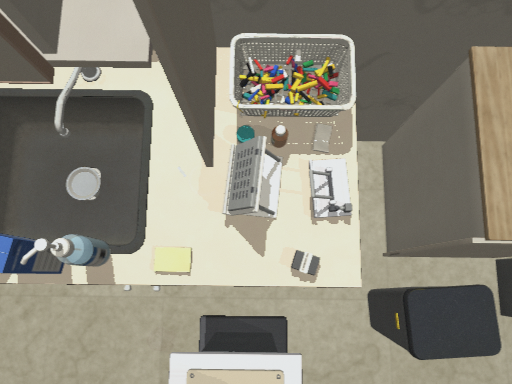

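View pics/wrist0.png

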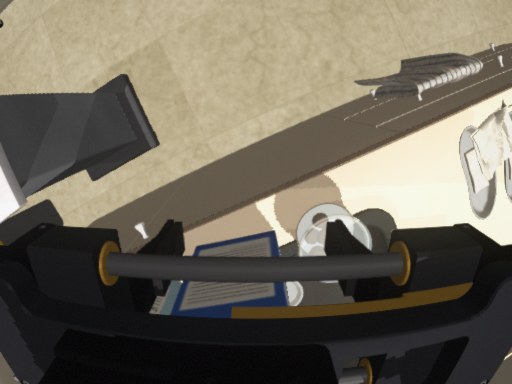

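```bash
cat >> h.py <<'E'
def crop(src,dst,x0,y0,x1,y1,f):
    im=cv2.imread(src)[y0:y1,x0:x1]
    cv2.imwrite(dst,cv2.resize(im,None,fx=f,fy=f,interpolation=cv2.INTER_CUBIC))
def cam(n):
    p=camera_params(n); return p["intrinsics"],np.array(p["xyz"]),R.from_quat(p["orientation"]).as_matrix()
def ray(n,uv):
    K,c,M=cam(n); d=M@np.linalg.solve(K,np.r_[uv,1.]); return c,d/np.linalg.norm(d)
def onz(n,uv,z):
    c,d=ray(n,uv); return c+d*(z-c[2])/d[2]
def tri(uv1,uv2,n1="scene",n2="top"):
    c1,d1=ray(n1,uv1); c2,d2=ray(n2,uv2)
    A=np.stack([d1,-d2],1); t=np.linalg.lstsq(A,c2-c1,rcond=None)[0]
    p,q=c1+t[0]*d1,c2+t[1]*d2
    return (p+q)/2, np.linalg.norm(p-q)
def proj(n,P):
    K,c,M=cam(n); q=K@(M.T@(np.asarray(P)-c)); return q[:2]/q[2]
E
python3 -c "
from h import *
crop('pics/scene0.png','pics/sc1.png',210,130,390,290,4)
crop('pics/top0.png','pics/tp1.png',200,110,370,285,4)
print(R.from_quat(read_state()['eef_rot']).as_matrix().round(3))
print(onz('top',(255,190),0),onz('top',(360,150),0),onz('top',(215,165),0),onz('top',(215,165),.3))
"
```

```text
[[-0.    -0.909  0.416]
 [-0.001  0.416  0.909]
 [-1.    -0.    -0.001]]
[ 0.55284143 -0.04487374  0.        ] [ 0.66406447 -0.32105368  0.        ] [0.61826024 0.06075713 0.        ] [0.54214366 0.03276108 0.3       ]
```

View pics/sc1.png

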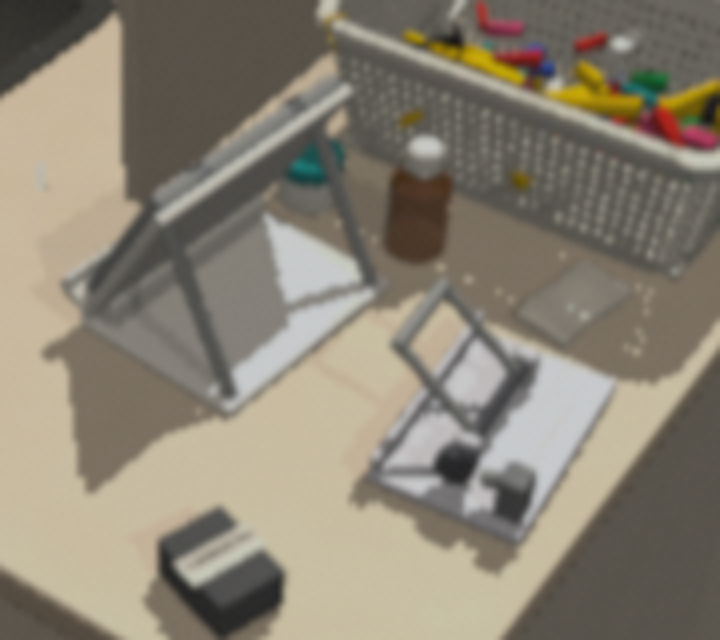

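View pics/tp1.png

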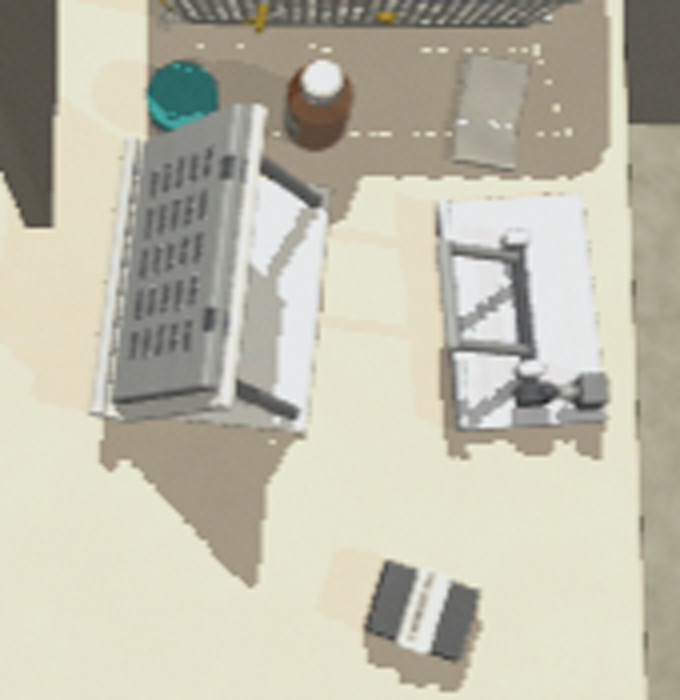

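```bash
python3 -c "
from h import *
crop('pics/scene0.png','pics/sc2.png',220,145,310,240,8)
crop('pics/top0.png','pics/tp2.png',215,125,290,225,6)
crop('pics/scene0.png','pics/sc3.png',300,190,370,270,8)
crop('pics/top0.png','pics/tp3.png',300,150,360,225,8)
"
```

```text
(no output)
```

View pics/sc2.png

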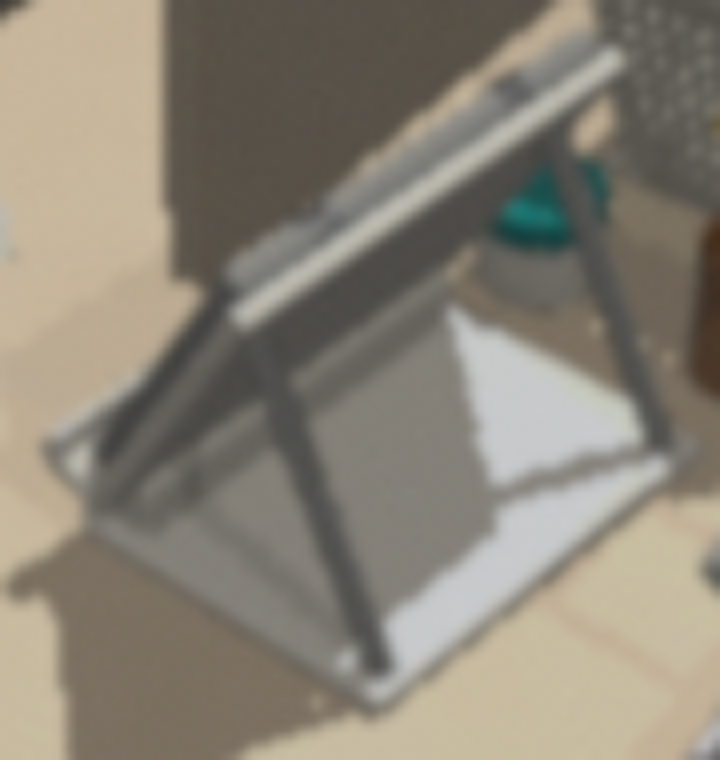

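View pics/tp2.png

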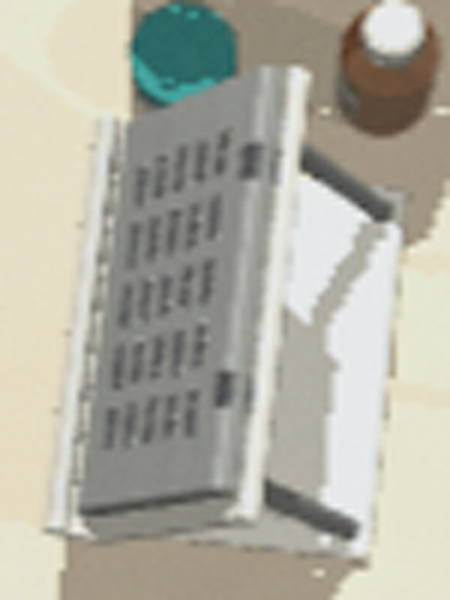

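View pics/sc3.png

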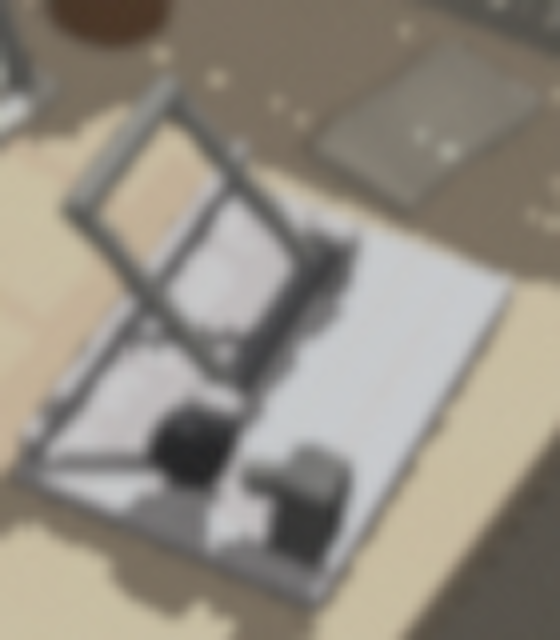

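View pics/tp3.png

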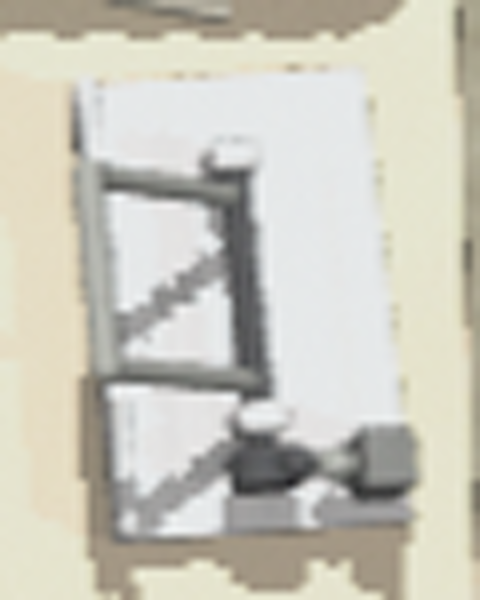

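```bash
cat >> h.py <<'E'
CR={'tp2':('top',6,215,125),'tp3':('top',8,300,150),'sc2':('scene',8,220,145),'sc3':('scene',8,300,190),'sc1':('scene',4,210,130),'tp1':('top',4,200,110)}
def un(c,p):
    n,f,x,y=CR[c]; return (np.array(p)+.5)/f-.5+[x,y]
E
cat > m1.py <<'E'
from h import *
def T(name,s,sp,t,tp):
    p,e=tri(un(s,sp),un(t,tp)); print(name,(p*1000).round(1),'gap',round(e*1000,1)); return p
a=T('board top far back','sc2',(622,58),'tp2',(308,72))
b=T('board top near back','sc2',(243,322),'tp2',(252,522))
print(np.linalg.norm(a-b), np.degrees(np.arctan2(*(a-b)[[1,0]])))
T('base near right','sc2',(378,700),'tp2',(365,558))
T('base far right','sc2',(690,450),'tp2',(402,195))
T('lip near top','sc2',(48,445),'tp2',(48,530))
T('bar far','sc3',(172,85),'tp3',(97,168))
T('bar near','sc3',(78,205),'tp3',(112,382))
T('easel near left','sc3',(20,470),'tp3',(118,532))
T('easel near right','sc3',(315,600),'tp3',(408,520))
T('easel far right','sc3',(515,285),'tp3',(362,72))
for n,p in [('lip far','(tp2)')]:pass
for nm,c,p,z in [('lipnear','tp2',(48,530),.02),('lipfar','tp2',(102,118),.02),('basenr','tp2',(365,558),.004),('basefr','tp2',(402,195),.004),
 ('e nl','tp3',(118,532),.026),('e fl','tp3',(78,85),.026),('e nr','tp3',(408,520),.012),('e fr','tp3',(362,72),.012),
 ('pot','tp1',(183,95),.04),('bottle','tp1',(322,78),.085),('gauze','tp1',(490,110),.011),('box','tp1',(422,610),.03)]:
    print(nm,(onz('top',un(c,p),z)*1000).round(1))
print('sc e', (onz('scene',un('sc3',(20,470)),.026)*1000).round(1),(onz('scene',un('sc3',(315,600)),.012)*1000).round(1),(onz('scene',un('sc3',(515,285)),.012)*1000).round(1))
E
python3 m1.py
```

```text
board top far back [653.5 -68.3 135.1] gap 0.9
board top near back [477.6 -49.5 135.2] gap 1.8
0.17696439640112235 -6.083362489887683
base near right [480.4 -97.7   9.1] gap 0.3
base far right [ 639.8 -112.6    5. ] gap 2.3
lip near top [486.7  34.3  39.5] gap 1.1
bar far [ 586.6 -181.1   79.6] gap 1.9
bar near [ 521.3 -185.8   82. ] gap 1.4
easel near left [ 484.9 -195.8   10.1] gap 1.5
easel near right [ 490.2 -288.5   10.5] gap 0.1
easel far right [ 637.  -277.9   12.2] gap 0.5
lipnear [489.1  36.1  20. ]
lipfar [669.3  17.5  20. ]
basenr [481.  -97.8   4. ]
basefr [ 640.9 -113.5    4. ]
e nl [ 483.2 -194.2   26. ]
e fl [ 627.5 -183.4   26. ]
e nr [ 490.1 -288.2   12. ]
e fr [ 636.9 -277.7   12. ]
pot [692.7 -18.4  40. ]
bottle [ 689.8 -104.8   85. ]
gauze [ 694.7 -219.8   11. ]
box [ 368.9 -169.5   30. ]
sc e [ 471.  -202.4   26. ] [ 488.9 -289.    12. ] [ 637.4 -278.    12. ]
```

```bash
cat >> h.py <<'E'
def frame(th,o,lean=30):
    # th: direction of y axis relative world x ; returns level frame mat(cols x,y,z)
    t=np.radians(th); y=np.array([np.cos(t),np.sin(t),0]); z=np.array([0,0,1.]); x=np.cross(y,z)
    return np.stack([x,y,z],1)
LE=R.from_euler('y',30,degrees=True).as_matrix()
RACK=(frame(-6,0),np.array([.5702,-.0155,.0875]))
EAS=(frame(4.2,0),np.array([.5593,-.2285,.067]))
def onplane(n,uv,F,xc):   # intersect with cassette-frame plane x=xc ; result in cassette-centre coords of seat F
    c,d=ray(n,uv); M=F[0]@LE; cc=M.T@(c-F[1]); dd=M.T@d; return cc+dd*(xc-cc[0])/dd[0]
E
python3 - <<'E'
from h import *
print((RACK[0]@LE).round(3))
for nm,c,p in [('near top','tp2',(235,493)),('near bot','tp2',(80,512)),('far top','tp2',(258,68)),('far bot','tp2',(130,118)),
  ]:
    print(nm,(1000*onplane('top',un(c,p),RACK,-6)).round(1))
for p in [(0,-85,60),(-6,-85,60),(-6,85,60),(14,-90,63),(14,90,63),(6,-90,63),(-11,-90,-54),(-11,90,-54)]:
    P=RACK[1]+RACK[0]@LE@(np.array(p)/1000); u=proj('top',P); s=proj('scene',P)
    print(p,((u-[215,125]+.5)*6-.5).round(),((s-[220,145]+.5)*8-.5).round())
print('easel')
for p in [(29.3,-30,28.7),(29.3,30,28.7),(5.3,0,-37),(-41,-75,-41),(-41,75,-41),(55,75,-55),(55,-75,-55)]:
    P=EAS[1]+EAS[0]@(np.array(p)/1000); u=proj('top',P); s=proj('scene',P)
    print(p,P.round(4),((u-[300,150]+.5)*8-.5).round(),((s-[300,190]+.5)*8-.5).round())
E
```

```text
[[-0.091  0.995 -0.052]
 [-0.861 -0.105 -0.497]
 [-0.5    0.     0.866]]
near top [-6000.  -1991.8 10885.4]
near bot [-6000.  -2014.4 12416.2]
far top [-6000.  -4014.2 11147. ]
far bot [-6000.  -4038.5 12432.2]
(0, -85, 60) [219. 505.] [214. 285.]
(-6, -85, 60) [205. 502.] [200. 270.]
(-6, 85, 60) [258.  70.] [570.  20.]
(14, -90, 63) [254. 524.] [237. 325.]
(14, 90, 63) [307.  69.] [626.  55.]
(6, -90, 63) [235. 521.] [219. 304.]
(-11, -90, -54) [ 58. 532.] [ 51. 438.]
(-11, 90, -54) [113. 113.] [425. 180.]
easel
(29.3, -30, 28.7) [ 0.5315 -0.2599  0.0957] [370. 341.] [330. 256.]
(29.3, 30, 28.7) [ 0.5914 -0.2555  0.0957] [350. 145.] [416. 133.]
(5.3, 0, -37) [ 0.5597 -0.2338  0.03  ] [242. 292.] [270. 328.]
(-41, -75, -41) [ 0.4815 -0.1931  0.026 ] [115. 537.] [ 12. 434.]
(-41, 75, -41) [ 0.6311 -0.1821  0.026 ] [74. 74.] [234. 139.]
(55, 75, -55) [ 0.6381 -0.2779  0.012 ] [362.  68.] [516. 283.]
(55, -75, -55) [ 0.4885 -0.2888  0.012 ] [410. 525.] [314. 601.]
```

```bash
python3 - <<'E'
from h import *
for nm,c,p in [('near top','tp2',(205,497)),('near bot','tp2',(82,512)),('far top','tp2',(258,68)),('far bot','tp2',(130,118)),
  ('slot bl','tp2',(112,425)),('slot tr','tp2',(225,150))]:
    print(nm,(1000*onplane('top',un(c,p),RACK,-.006)).round(1))
for nm,c,p in [('near top','sc2',(215,285)),('near topfront','sc2',(228,270)),('far','sc2',(585,35))]:
    print(nm,(1000*onplane('scene',un(c,p),RACK,0)).round(1))
# obstacles in rack-seat coords
for nm,P in dict(pot=(.6927,-.0184,.04),bottle=(.6898,-.1048,.085)).items(): print(nm,(1000*RACK[0].T@(np.array(P)-RACK[1])).round())
# basket rim front-left/right corners
print(tri((296,138),(232,104)),tri((386,195),(353,106)))
print('col', [onz('scene',(240,182),z).round(3) for z in (0,.1)],[onz('top',(213,165),z).round(3) for z in (0,.1,.3)])
E
```

```text
near top [ -6.  -82.9  59.2]
near bot [ -6.  -81.4 -44.1]
far top [-6.  85.7 60. ]
far bot [ -6.   87.7 -47.3]
slot bl [ -6.  -46.7 -26.9]
slot tr [-6.  56.3 41.2]
near top [  0.  -83.9  59.1]
near topfront [  0.  -82.4  66.8]
far [ 0.  88.3 56.7]
pot [-10. 122. -47.]
bottle [ 76. 128.  -2.]
(array([0.75769162, 0.00855679, 0.08916512]), np.float64(0.016653285442848335)) (array([ 0.7655844 , -0.28844014,  0.03098182]), np.float64(0.025308873496258485))
col [array([ 0.605,  0.08 , -0.   ]), array([0.507, 0.002, 0.1  ])] [array([0.618, 0.066, 0.   ]), array([0.593, 0.056, 0.1  ]), array([0.542, 0.037, 0.3  ])]
```

```bash
cat >> h.py <<'E'
def ROT(F=None,kind='push'):
    pass
def axes(x,z):
    x=np.array(x,float);x/=np.linalg.norm(x);z=np.array(z,float);z-=x*(z@x);z/=np.linalg.norm(z)
    return np.stack([x,np.cross(z,x),z],1)
RB=axes([0,0,-1],EAS[0][:,1])              # brace push
def RG(F): M=F[0]@LE; return axes(-M[:,2],-M[:,0])   # cassette grasp
def rel(P,Rt,P0=None,R0=None):
    s=read_state()
    P0=s['ee_pos'] if P0 is None else P0; R0=R.from_quat(s['eef_rot']).as_matrix() if R0 is None else R0
    d=R0.T@(np.asarray(P)-P0)*1000; w=R.from_matrix(R0.T@Rt).as_rotvec()
    print('mm',d.round(1),'rot',w.round(3),'deg',np.degrees(np.linalg.norm(w)).round(1)); 
def st():
    s=read_state(); print('t',round(s['time'],2),'pos',s['ee_pos'].round(4),'F',s['ft_force'].round(2),'w',round(s['width'],4),'q',s['joint_positions'].round(2))
    return s
E
python3 - <<'E'
from h import *
print([onz('top',(x,y),.22).round(3) for x,y in [(0,237),(62,240),(100,250)]])
R0=R.from_quat(read_state()['eef_rot']).as_matrix()
rel([.30,.5,.34],R0); rel([.42,.05,.30],RB);rel([.54,-.13,.22],RB)
E
```

```text
[array([0.406, 0.473, 0.22 ]), array([0.402, 0.346, 0.22 ]), array([0.382, 0.267, 0.22 ])]
mm [-118.   -64.9  -45.4] rot [0. 0. 0.] deg 0.0
mm [ -77.6 -361.2 -404.7] rot [ 1.069e+00 -1.000e-03  1.000e-03] deg 61.2
mm [   2.5 -545.1 -518.4] rot [ 1.069e+00 -1.000e-03  1.000e-03] deg 61.2
```

Request:
{"api": "arm_command", "payload": {
  "targets": [
    [255,-50,0,0,0,0,0],
    [255,-100,0,0,0,0,0],
    [255,-140,0,0,0,0,0],
    [255,-140,-45,-60,0,0,0],
    [255,-140,-90,-120,0.1,0,0],
    [255,-140,-135,-180,0.2,0,0],
    [255,-140,-180,-246,0.35,0,0],
    [255,-140,-200,-280,0.45,0,0],
    [255,-120,-240,-310,0.6,0,0],
    [255,-100,-270,-340,0.7,0,0]
  ],
  "newtons": 20
}}

```text
time: 1.15
ee_pos: [0.3382, 0.2277, 0.344]
eef_rot: [-0.153, 0.69, 0.153, 0.691]
ft_force: [1.3, 0.6, 0.6]
width: 0.0153
```

```bash
python3 - <<'E'
from h import *
st(); rel([.54,-.135,.23],RB); rel([.555,-.147,.21],RB)
E
```

```text
t 1.15 pos [0.3382 0.2277 0.344 ] F [1.32 0.57 0.56] w 0.0153 q [-0.89 -0.21  0.15  1.78  0.03  1.57 -0.3 ]
mm [ 113.7 -414.1   29.4] rot [ 0.363  0.001 -0.001] deg 20.8
mm [ 133.7 -431.3   37.9] rot [ 0.363  0.001 -0.001] deg 20.8
```

Request:
{"api": "arm_command", "payload": {
  "targets": [
    [255,10,-50,5,0.1,0,0],
    [255,20,-100,10,0.2,0,0],
    [255,30,-150,15,0.36,0,0],
    [255,40,-200,20,0.36,0,0],
    [255,55,-250,24,0.36,0,0],
    [255,70,-300,28,0.36,0,0],
    [255,90,-350,32,0.36,0,0],
    [255,115,-400,36,0.36,0,0],
    [255,134,-431,38,0.36,0,0],
    [255,134,-431,38,0.36,0,0]
  ]
}}

```text
time: 2.15
ee_pos: [0.5557, -0.1486, 0.2059]
eef_rot: [-0.028, 0.709, 0.026, 0.705]
ft_force: [-0.7, -0.8, 0.2]
width: 0.0005
```

```bash
python3 - <<'E'
from h import *
st(); rel([.555,-.147,.21],RB)
cv2.imwrite("pics/scene1.png",cv2.cvtColor(camera("scene"),cv2.COLOR_RGB2BGR)); crop('pics/scene1.png','pics/s1c.png',210,90,390,290,4)
E
```

```text
t 2.15 pos [ 0.5557 -0.1486  0.2059] F [-0.7  -0.84  0.15] w 0.0005 q [-0.41  0.27  0.7   1.65 -0.18  1.29  0.4 ]
mm [-4.1  1.6 -0.6] rot [ 0.003 -0.006  0.003] deg 0.4
```

View pics/s1c.png

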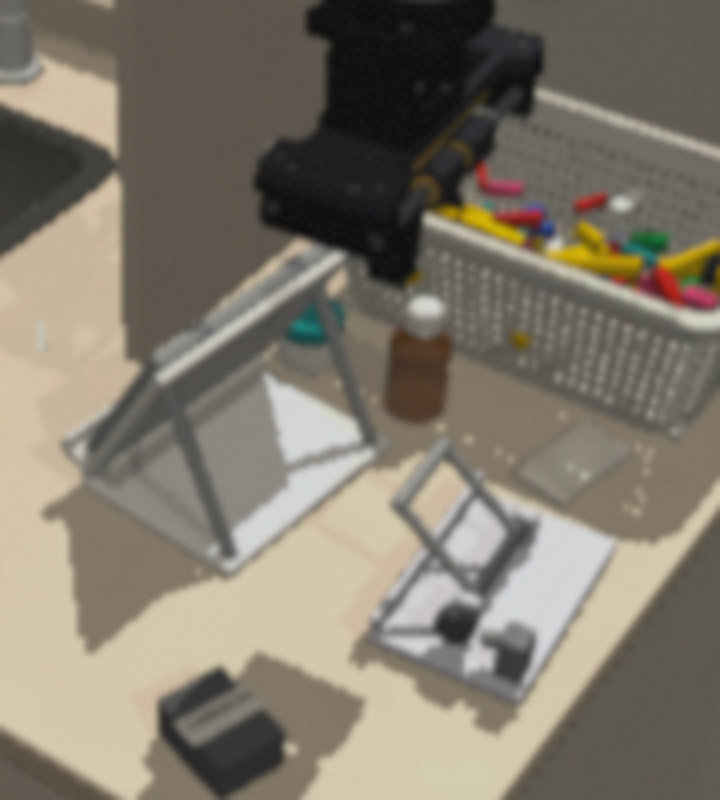

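Request:
{"api": "arm_command", "payload": {
  "targets": [
    [255,50,0,0,0,0,0],
    [255,100,0,0,0,0,0],
    [255,140,0,0,0,0,0],
    [255,140,0,0,0,0,0],
    [255,140,-10,0,0,0,0],
    [255,140,-16,0,0,0,0],
    [255,140,-22,0,0,0,0]
  ]
}}

```text
time: 2.9
ee_pos: [0.5605, -0.1644, 0.0727]
eef_rot: [-0.028, 0.705, 0.03, 0.708]
ft_force: [-4.9, 22.3, 16.8]
width: 0.0006
```

```bash
python3 - <<'E'
from h import *
st()
E
```

```text
t 2.9 pos [ 0.5605 -0.1644  0.0727] F [-4.94 22.33 16.83] w 0.0006 q [-0.32  0.43  0.65  1.77 -0.3   1.04  0.53]
```

```bash
python3 - <<'E'
from h import *
st()
cv2.imwrite("pics/scene2.png",cv2.cvtColor(camera("scene"),cv2.COLOR_RGB2BGR)); crop('pics/scene2.png','pics/s2c.png',270,130,370,270,5)
cv2.imwrite("pics/wrist2.png",cv2.cvtColor(camera("wrist"),cv2.COLOR_RGB2BGR));st()
E
```

```text
t 2.9 pos [ 0.5605 -0.1644  0.0727] F [-4.94 22.33 16.83] w 0.0006 q [-0.32  0.43  0.65  1.77 -0.3   1.04  0.53]
t 3.0 pos [ 0.5605 -0.1644  0.0724] F [-0.67  7.32  4.86] w 0.0004 q [-0.32  0.43  0.65  1.77 -0.3   1.04  0.53]
```

View pics/s2c.png

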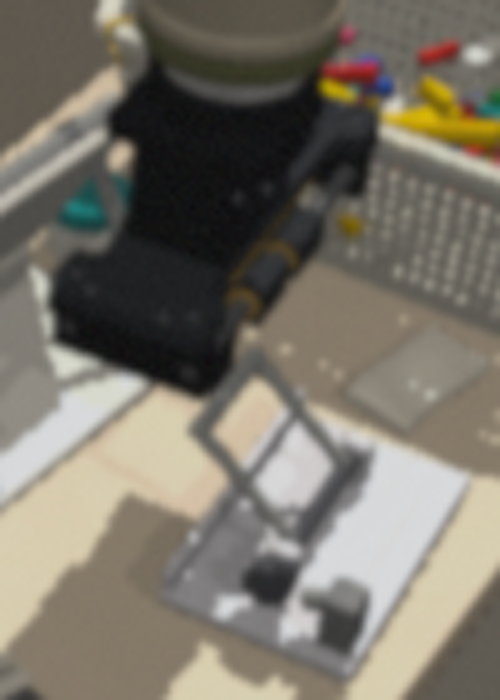

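View pics/wrist2.png

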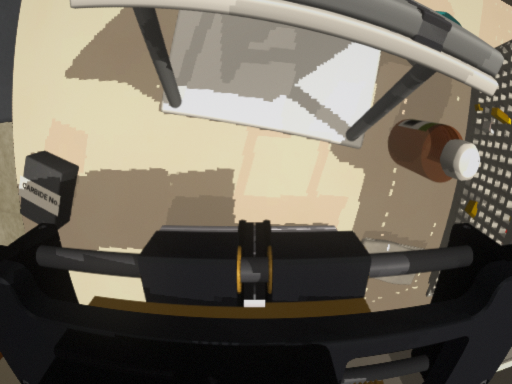

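Request:
{"api": "arm_command", "payload": {
  "targets": [
    [255,-4,-3,0,0,0,0],
    [255,-8,-8,0,0,0,0],
    [255,-12,-14,0,0,0,0],
    [255,-15,-21,0,0,0,0],
    [255,-18,-28,0,0,0,0],
    [255,-20,-35,0,0,0,0]
  ]
}}

```text
time: 3.6
ee_pos: [0.5618, -0.2008, 0.0903]
eef_rot: [-0.029, 0.706, 0.029, 0.707]
ft_force: [-0.3, 2.8, 2.3]
width: 0.0003
```

```bash
python3 - <<'E'
from h import *
st()
cv2.imwrite("pics/scene3.png",cv2.cvtColor(camera("scene"),cv2.COLOR_RGB2BGR)); crop('pics/scene3.png','pics/s3c.png',270,130,370,270,5)
E
```

```text
t 3.6 pos [ 0.5618 -0.2008  0.0903] F [-0.27  2.77  2.3 ] w 0.0003 q [-0.26  0.44  0.66  1.72 -0.3   1.09  0.58]
```

View pics/s3c.png

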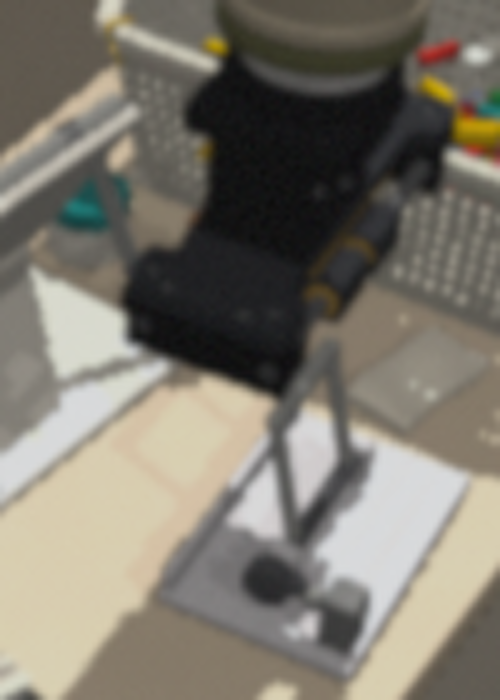

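Request:
{"api": "arm_command", "payload": {
  "targets": [
    [255,2,-6,0,0,0,0],
    [255,4,-12,0,0,0,0],
    [255,6,-18,0,0,0,0],
    [255,8,-24,0,0,0,0],
    [255,8,-30,0,0,0,0],
    [255,8,-35,0,0,0,0],
    [255,8,-38,0,0,0,0]
  ]
}}

```text
time: 4.35
ee_pos: [0.5644, -0.2393, 0.0817]
eef_rot: [-0.029, 0.707, 0.029, 0.707]
ft_force: [0.7, -0.0, -0.4]
width: 0.0006
```

```bash
python3 - <<'E'
from h import *
st()
cv2.imwrite("pics/scene4.png",cv2.cvtColor(camera("scene"),cv2.COLOR_RGB2BGR)); crop('pics/scene4.png','pics/s4c.png',270,130,370,270,5)
E
```

```text
t 4.35 pos [ 0.5644 -0.2393  0.0817] F [ 0.65 -0.   -0.38] w 0.0006 q [-0.19  0.48  0.66  1.68 -0.33  1.09  0.66]
```

View pics/s4c.png

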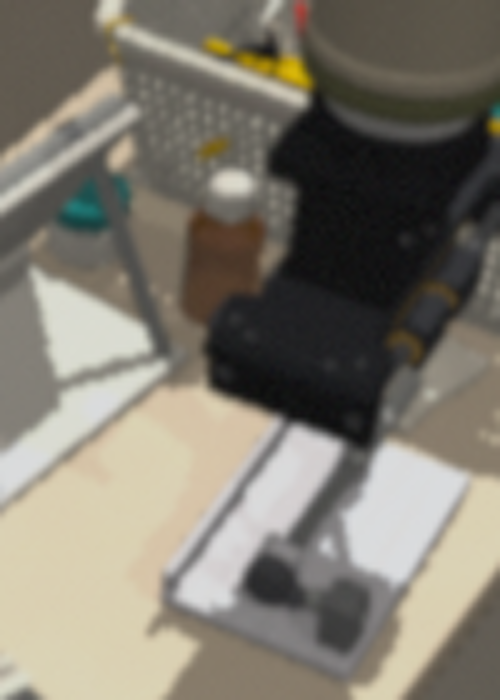

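Request:
{"api": "arm_command", "payload": {
  "targets": [
    [255,0,-4,0,0,0,0],
    [255,0,-4,0,0,0,0],
    [255,-10,12,0,0,0,0],
    [255,-60,15,0,0,0,0],
    [255,-110,20,0,0,0,0],
    [255,-150,20,0,0,0,0]
  ]
}}

```text
time: 5.0
ee_pos: [0.5632, -0.218, 0.2346]
eef_rot: [-0.029, 0.706, 0.029, 0.707]
ft_force: [0.7, -0.0, -0.4]
width: 0.0004
```

```bash
python3 - <<'E'
from h import *
st()
cv2.imwrite("pics/scene5.png",cv2.cvtColor(camera("scene"),cv2.COLOR_RGB2BGR)); crop('pics/scene5.png','pics/s5c.png',300,190,370,270,8)
M=RACK[0]@LE
rel(RACK[1]+M@[-.013,.110,.025],RG(RACK)); rel(RACK[1]+M@[-.013,.110,.125],RG(RACK))
print((RACK[1]+M@[-.013,.110,.125]).round(3))
E
```

```text
t 5.0 pos [ 0.5632 -0.218   0.2346] F [ 0.66 -0.01 -0.37] w 0.0004 q [-0.28  0.32  0.72  1.54 -0.22  1.36  0.55]
mm [126.2 181.5 128.4] rot [-1.347 -0.43   0.37 ] deg 83.8
mm [ 39.6 132.1 119.9] rot [-1.347 -0.43   0.37 ] deg 83.8
[ 0.674 -0.078  0.202]
```

View pics/s5c.png

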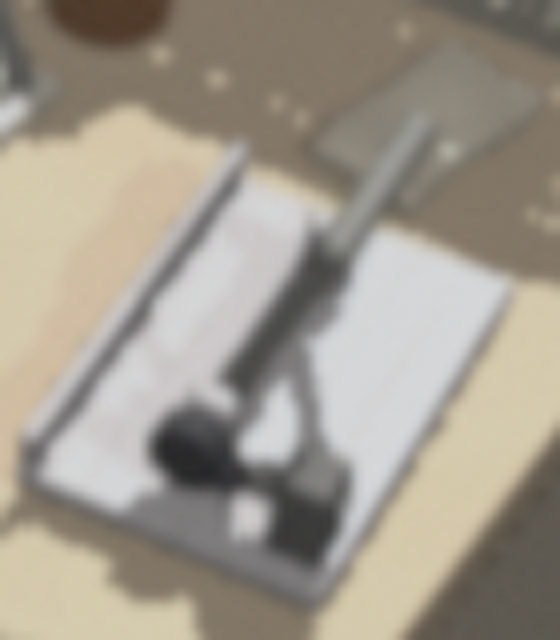

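Request:
{"api": "arm_command", "payload": {
  "targets": [
    [255,-10,0,0,-0.135,-0.043,0.037],
    [255,-20,10,10,-0.27,-0.086,0.074],
    [255,-20,20,25,-0.4,-0.13,0.11],
    [255,-20,40,40,-0.54,-0.17,0.15],
    [255,-20,50,60,-0.67,-0.215,0.185],
    [255,-10,70,75,-0.81,-0.26,0.22],
    [255,-5,80,90,-0.94,-0.3,0.26],
    [255,0,95,105,-1.08,-0.34,0.295],
    [255,0,110,116,-1.21,-0.39,0.33],
    [255,0,110,116,-1.347,-0.43,0.37]
  ]
}}

```text
time: 6.05
ee_pos: [0.6703, -0.0963, 0.2313]
eef_rot: [-0.332, 0.371, 0.584, 0.641]
ft_force: [0.2, -0.5, 0.3]
width: 0.0001
```

```bash
python3 - <<'E'
from h import *
st()
M=RACK[0]@LE
rel(RACK[1]+M@[-.013,.112,.125],RG(RACK)); rel(RACK[1]+M@[-.013,.112,.025],RG(RACK))
E
```

```text
t 6.05 pos [ 0.6703 -0.0963  0.2313] F [ 0.25 -0.46  0.29] w 0.0001 q [ 0.09  0.56  0.37  1.27 -0.69  1.56  1.98]
mm [34.4 -4.4  1.5] rot [ 0.003  0.004 -0.011] deg 0.7
mm [134.4  -5.5   1. ] rot [ 0.003  0.004 -0.011] deg 0.7
```

Request:
{"api": "arm_command", "payload": {
  "targets": [
    [255,30,-5,1,0,0,-0.01],
    [255,60,-5,1,0,0,-0.01],
    [255,90,-5,1,0,0,-0.01],
    [255,110,-5,1,0,0,-0.01],
    [255,125,-5,1,0,0,-0.01],
    [255,125,-5,1,0,0,-0.01]
  ]
}}

```text
time: 6.65
ee_pos: [0.6792, -0.0351, 0.122]
eef_rot: [-0.332, 0.373, 0.579, 0.644]
ft_force: [0.4, 0.8, -0.1]
width: 0.0005
```

```bash
python3 - <<'E'
from h import *
s=st()
cv2.imwrite("pics/scene6.png",cv2.cvtColor(camera("scene"),cv2.COLOR_RGB2BGR)); crop('pics/scene6.png','pics/s6c.png',210,90,370,240,4)
cv2.imwrite("pics/top6.png",cv2.cvtColor(camera("top"),cv2.COLOR_RGB2BGR)); crop('pics/top6.png','pics/t6c.png',200,90,330,240,4)
M=RACK[0]@LE
print((1000*M.T@(s['ee_pos']-RACK[1])).round(1))
E
```

```text
t 6.65 pos [ 0.6792 -0.0351  0.122 ] F [ 0.38  0.81 -0.09] w 0.0005 q [ 0.02  0.6   0.32  1.43 -0.72  1.33  2.01]
[-10.2 110.5  33.9]
```

View pics/s6c.png

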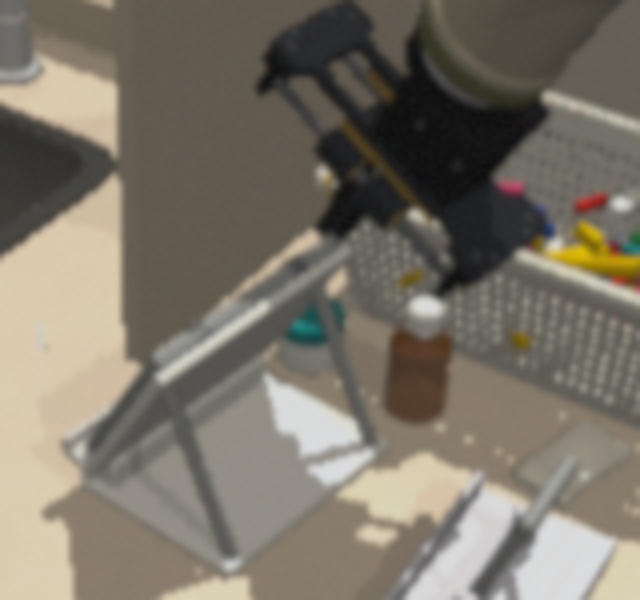

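View pics/t6c.png

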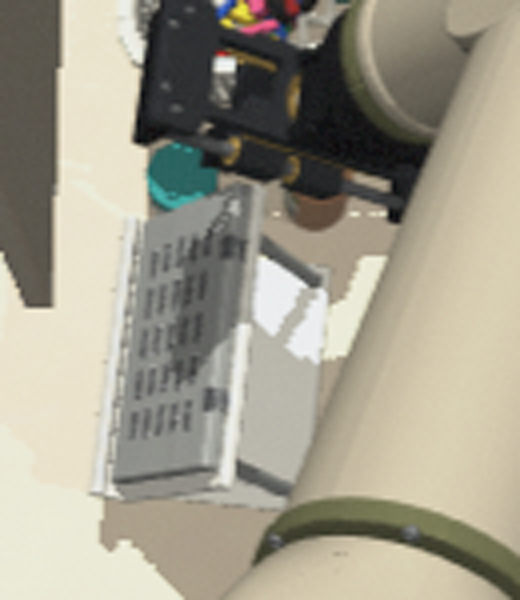

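Request:
{"api": "arm_command", "payload": {
  "targets": [
    [255,0,0,4,0,0,0],
    [255,0,4,4,0,0,0],
    [255,0,8,4,0,0,0],
    [255,0,12,4,0,0,0],
    [255,0,16,4,0,0,0],
    [255,0,20,4,0,0,0],
    [255,0,25,4,0,0,0],
    [255,0,30,4,0,0,0]
  ]
}}

```text
time: 7.55
ee_pos: [0.6501, -0.0294, 0.126]
eef_rot: [-0.333, 0.373, 0.578, 0.645]
ft_force: [2.2, 1.3, 1.2]
width: 0.0004
```

```bash
python3 - <<'E'
from h import *
s=st()
M=RACK[0]@LE
print((1000*M.T@(s['ee_pos']-RACK[1])).round(1), (M.T@s['ft_force']).round(2))
cv2.imwrite("pics/top7.png",cv2.cvtColor(camera("top"),cv2.COLOR_RGB2BGR)); crop('pics/top7.png','pics/t7c.png',200,90,330,240,4)
E
```

```text
t 7.55 pos [ 0.6501 -0.0294  0.126 ] F [2.19 1.31 1.18] w 0.0004 q [ 0.01  0.54  0.33  1.53 -0.71  1.3   2.02]
[-14.5  80.9  36.1] [-1.91  2.04  0.26]
```

View pics/t7c.png

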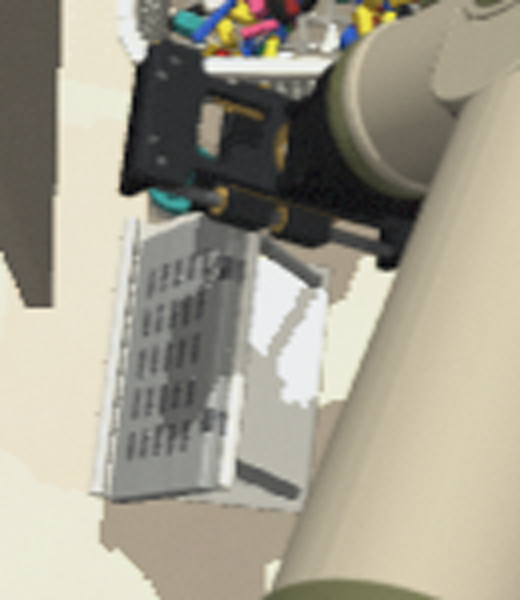

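Request:
{"api": "arm_command", "payload": {
  "targets": [
    [255,0,6,0,0,0,0],
    [255,0,12,0,0,0,0],
    [255,0,18,0,0,0,0],
    [255,0,24,0,0,0,0],
    [255,0,30,0,0,0,0],
    [255,0,36,0,0,0,0],
    [255,0,41,0,0,0,0],
    [255,0,46,0,0,0,0],
    [255,0,50,0,0,0,0]
  ]
}}

```text
time: 8.5
ee_pos: [0.6005, -0.0244, 0.1261]
eef_rot: [-0.333, 0.373, 0.578, 0.645]
ft_force: [2.6, 1.5, 1.4]
width: 0.0006
```

```bash
python3 - <<'E'
from h import *
s=st()
M=RACK[0]@LE
print((1000*M.T@(s['ee_pos']-RACK[1])).round(1), (M.T@s['ft_force']).round(2))
cv2.imwrite("pics/top8.png",cv2.cvtColor(camera("top"),cv2.COLOR_RGB2BGR)); crop('pics/top8.png','pics/t8c.png',200,90,330,260,4)
E
```

```text
t 8.5 pos [ 0.6005 -0.0244  0.1261] F [2.59 1.51 1.45] w 0.0006 q [-0.01  0.44  0.33  1.67 -0.69  1.26  2.05]
[-14.4  31.1  36.3] [-2.26  2.42  0.37]
```

View pics/t8c.png

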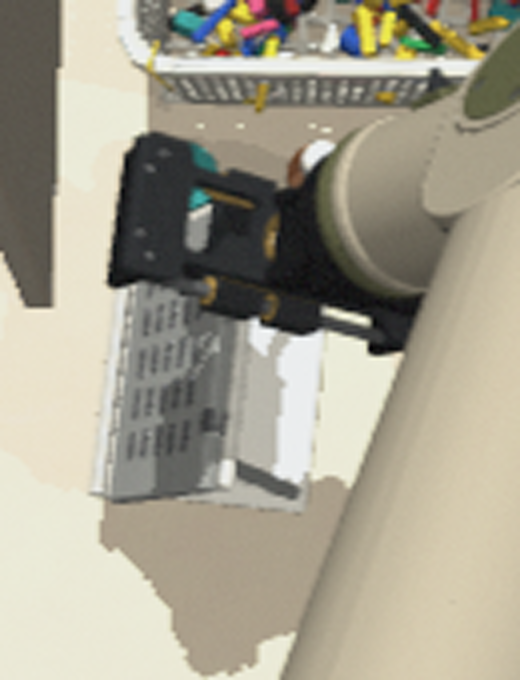

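Request:
{"api": "arm_command", "payload": {
  "targets": [
    [255,0,0,8,0,0,0],
    [255,0,-15,10,0,0,0],
    [255,0,-40,10,0,0,0],
    [255,0,-65,8,0,0,0],
    [255,0,-68,-2,0,0,0],
    [255,0,-68,-9.5,0,0,0],
    [255,0,-68,-9.5,0,0,0]
  ]
}}

```text
time: 9.25
ee_pos: [0.6667, -0.0407, 0.1204]
eef_rot: [-0.332, 0.373, 0.578, 0.645]
ft_force: [-0.8, 0.9, 0.1]
width: 0.0005
```

```bash
python3 - <<'E'
from h import *
s=st()
M=RACK[0]@LE
print((1000*M.T@(s['ee_pos']-RACK[1])).round(1), (M.T@s['ft_force']).round(2))
cv2.imwrite("pics/top9.png",cv2.cvtColor(camera("top"),cv2.COLOR_RGB2BGR)); crop('pics/top9.png','pics/t9c.png',210,110,290,230,6)
E
```

```text
t 9.25 pos [ 0.6667 -0.0407  0.1204] F [-0.81  0.9   0.09] w 0.0005 q [ 0.02  0.58  0.33  1.47 -0.72  1.32  2.03]
[-3.5 98.6 36. ] [-0.74 -0.9  -0.33]
```

View pics/t9c.png

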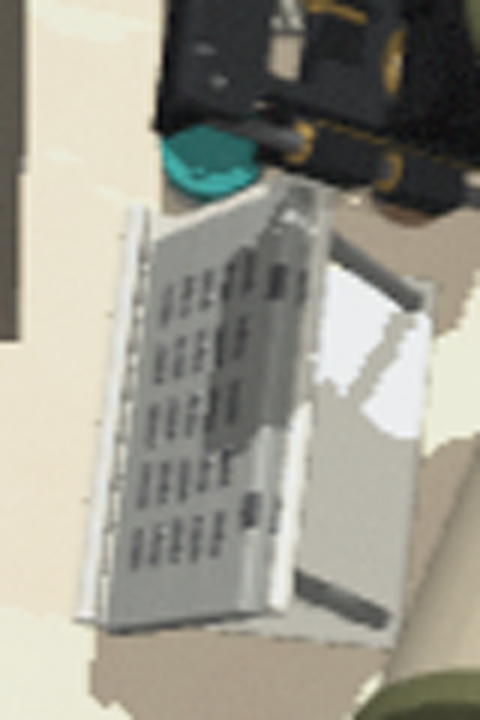

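Request:
{"api": "arm_command", "payload": {
  "targets": [
    [255,0,0,1.5,0,0,0],
    [255,0,6,1.5,0,0,0],
    [255,0,11,1.5,0,0,0],
    [255,0,15,1.5,0,0,0],
    [255,0,19,1.5,0,0,0],
    [255,0,23,1.5,0,0,0],
    [255,0,27,1.5,0,0,0],
    [255,0,31,1.5,0,0,0],
    [255,0,35,1.5,0,0,0]
  ]
}}

```text
time: 10.2
ee_pos: [0.6328, -0.0351, 0.1222]
eef_rot: [-0.333, 0.373, 0.578, 0.645]
ft_force: [2.4, -1.2, 1.7]
width: 0.0004
```

```bash
python3 - <<'E'
from h import *
print((1000*onplane('top',np.array((137.5,553.5))/6-.5+[210,110],RACK,-.006)).round(1))
s=st()
M=RACK[0]@LE
print((1000*M.T@(s['ee_pos']-RACK[1])).round(1), (M.T@s['ft_force']).round(2))
cv2.imwrite("pics/top10.png",cv2.cvtColor(camera("top"),cv2.COLOR_RGB2BGR)); crop('pics/top10.png','pics/t10c.png',210,110,290,230,6)
E
```

```text
[ -6.  -62.4 -27. ]
t 10.2 pos [ 0.6328 -0.0351  0.1222] F [ 2.43 -1.21  1.66] w 0.0004 q [ 0.01  0.51  0.33  1.57 -0.7   1.29  2.05]
[-6.1 64.3 36.5] [-0.01  2.55  1.92]
```

View pics/t10c.png

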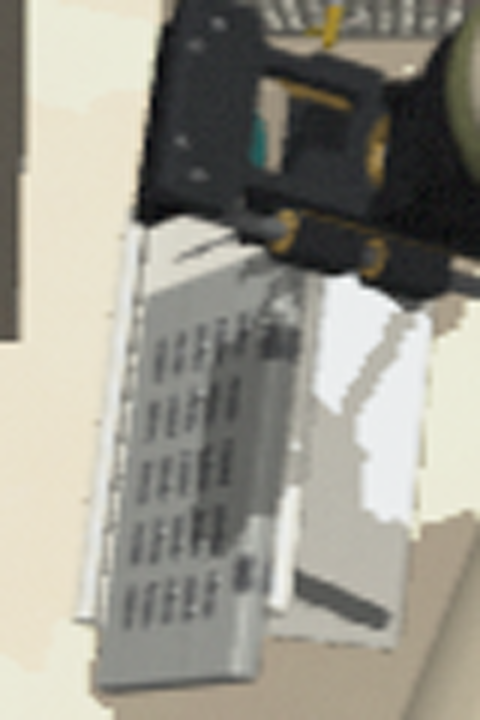

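```bash
python3 - <<'E'
from h import *
for p in [(128,611),(102,688),(250,680)]: print((1000*onplane('top',np.array(p)/6-.5+[210,110],RACK,-.006)).round(1))
E
```

```text
[ -6.  -85.9 -28.9]
[  -6.  -116.6  -43.5]
[  -6.  -118.8   78.8]
```

Request:
{"api": "arm_command", "payload": {
  "targets": [
    [255,0,5,0,0,0,0],
    [255,0,10,0,0,0,0],
    [255,0,15,0,0,0,0],
    [255,0,20,0,0,0,0],
    [255,0,25,0,0,0,0],
    [255,0,30,0,0,0,0],
    [255,0,34,0,0,0,0],
    [255,0,37,0,0,0,0],
    [255,0,37,0,0,0,0]
  ]
}}

```text
time: 11.15
ee_pos: [0.5956, -0.0307, 0.122]
eef_rot: [-0.333, 0.373, 0.578, 0.645]
ft_force: [0.5, -0.2, 0.0]
width: 0.0002
```

```bash
python3 - <<'E'
from h import *
s=st()
M=RACK[0]@LE
print((1000*M.T@(s['ee_pos']-RACK[1])).round(1), (M.T@s['ft_force']).round(2))
cv2.imwrite("pics/top11.png",cv2.cvtColor(camera("top"),cv2.COLOR_RGB2BGR)); crop('pics/top11.png','pics/t11c.png',210,130,290,250,6)
cv2.imwrite("pics/scene11.png",cv2.cvtColor(camera("scene"),cv2.COLOR_RGB2BGR)); crop('pics/scene11.png','pics/s11c.png',200,130,320,250,6)
E
```

```text
t 11.15 pos [ 0.5956 -0.0307  0.122 ] F [ 0.5 -0.2  0. ] w 0.0002 q [ 0.    0.44  0.33  1.68 -0.69  1.26  2.07]
[-6.4 26.8 36.1] [0.12 0.52 0.07]
```

View pics/t11c.png

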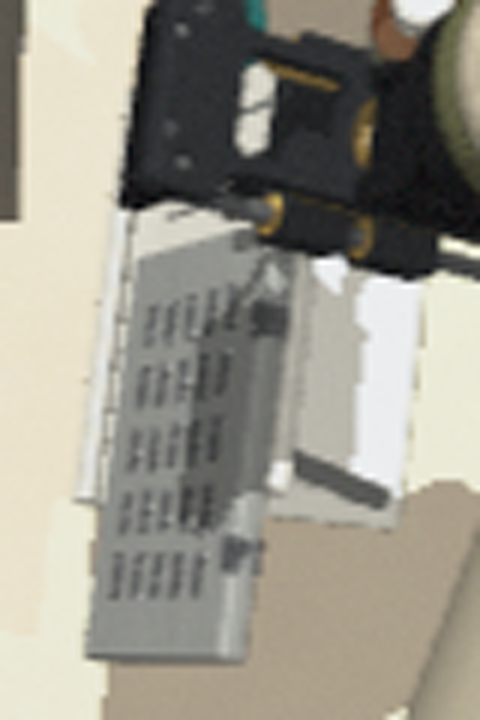

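View pics/s11c.png

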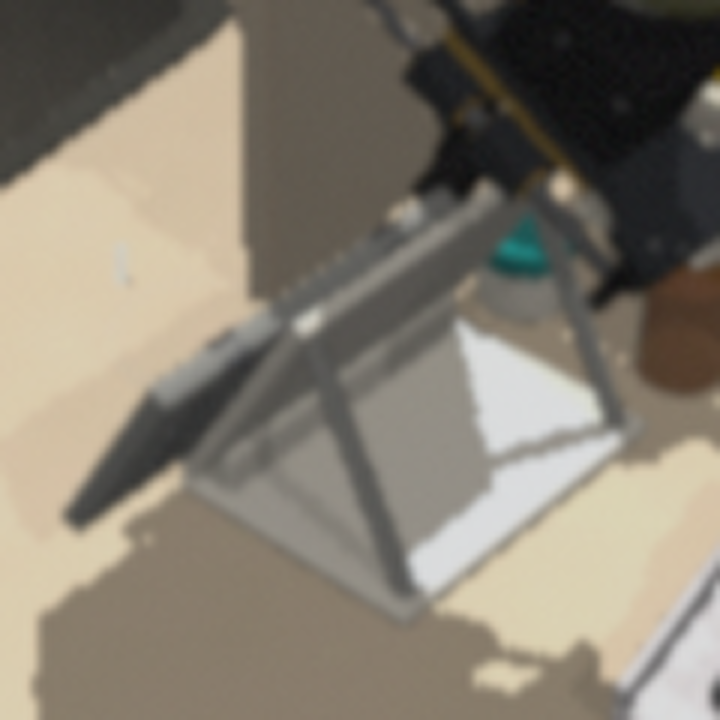

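```bash
python3 - <<'E'
from h import *
for p in [(110,598),(88,655),(210,660)]: print((1000*onplane('top',np.array(p)/6-.5+[210,130],RACK,-.006)).round(1))
for p in [(72,520),(160,393)]: print((1000*onplane('scene',np.array(p)/6-.5+[200,130],RACK,0)).round(1))
E
```

```text
[  -6.  -129.2  -32.6]
[  -6. -152.  -46.]
[  -6.  -155.2   57.5]
[   0.  -142.1  -72.3]
[   0.  -145.6   49. ]
```

```bash
python3 - <<'E'
from h import *
for n,s,t in [('ball top','(190,410)','(265,455)'),('ball','(192,445)','(268,468)'),('block topnear','(330,455)','(412,490)'),('block top l','(300,445)','(365,435)'),('block topr','(350,460)','(412,430)'),('boss','(225,395)','(262,415)')]:
    p,e=tri(un('sc3',eval(s)),un('tp3',eval(t))); print(n,(1000*EAS[0].T@(p-EAS[1])).round(1),'z',round(p[2]*1000),round(e*1000,1))
M=RACK[0]@LE
s=read_state()
rel(RACK[1]+M@[-.016,.045,.125],RG(RACK))
E
```

```text
ball top [  4.6 -54.8 -23.7] z 43 1.2
ball [  7.4 -57.3 -34.3] z 33 0.8
block topnear [ 47.9 -68.8  -6.4] z 61 5.7
block top l [ 36.4 -50.2 -24.4] z 43 1.0
block topr [ 50.9 -49.7 -23. ] z 44 0.6
boss [  7.4 -40.3 -29.2] z 38 2.3
mm [-89.1 -18.    9.6] rot [-0.005  0.001  0.   ] deg 0.3
```

Request:
{"api": "arm_command", "payload": {
  "targets": [
    [255,0,-6,0,0,0,0],
    [255,-20,-6,0,0,0,0],
    [255,-60,0,-6,0,0,0],
    [255,-90,10,-6,0,0,0],
    [110,-90,55,-6,0,0,0],
    [110,-90,95,-6,0,0,0],
    [110,-90,130,-6,0,0,0],
    [110,-90,145,-6,0,0,0],
    [110,-90,145,-6,0,0,0]
  ]
}}

```text
time: 12.15
ee_pos: [0.4456, -0.0649, 0.1976]
eef_rot: [-0.333, 0.373, 0.578, 0.645]
ft_force: [0.5, 0.2, -0.2]
width: 0.0323
```

```bash
python3 - <<'E'
from h import *
s=st()
M=RACK[0]@LE
print((1000*M.T@(s['ee_pos']-RACK[1])).round(1), (M.T@s['ft_force']).round(2))
cv2.imwrite("pics/top12.png",cv2.cvtColor(camera("top"),cv2.COLOR_RGB2BGR)); crop('pics/top12.png','pics/t12c.png',210,130,290,250,6)
cv2.imwrite("pics/scene12.png",cv2.cvtColor(camera("scene"),cv2.COLOR_RGB2BGR)); crop('pics/scene12.png','pics/s12c.png',180,110,320,250,5)
rel(RACK[1]+M@[0,-.1185,.126],RG(RACK));rel(RACK[1]+M@[0,-.1185,.022],RG(RACK))
E
```

```text
t 12.15 pos [ 0.4456 -0.0649  0.1976] F [ 0.54  0.16 -0.22] w 0.0323 q [ 0.04  0.08  0.4   1.92 -0.54  1.36  2.07]
[  -1.2 -118.7  126.4] [-0.07  0.52 -0.3 ]
mm [ 0.2  1.6 -1.4] rot [-0.005  0.     0.002] deg 0.3
mm [104.2   1.8  -1.5] rot [-0.005  0.     0.002] deg 0.3
```

View pics/t12c.png

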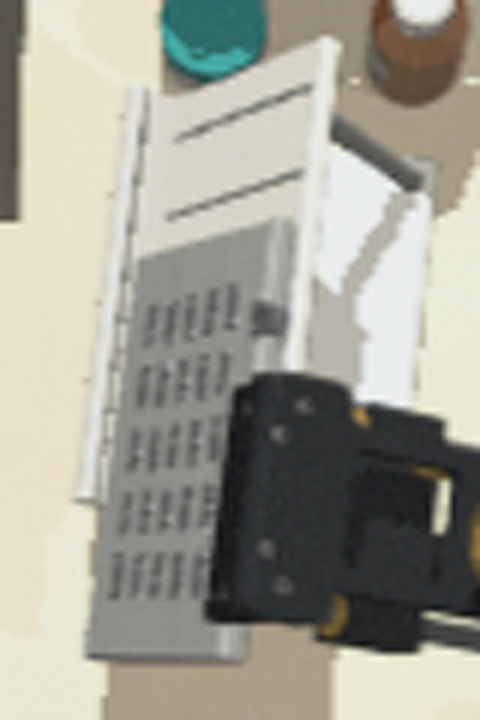

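View pics/s12c.png

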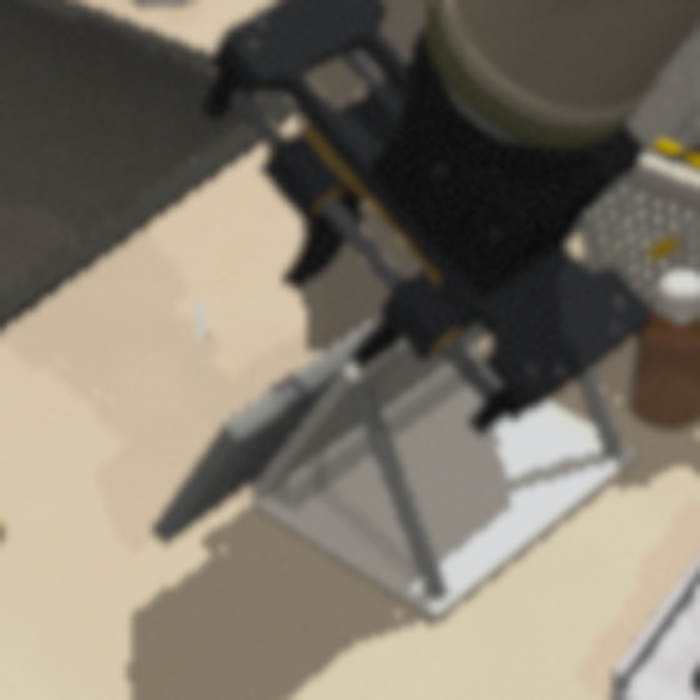

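Request:
{"api": "arm_command", "payload": {
  "targets": [
    [100,0,2,-1.5,0,0,0],
    [100,0,2,-1.5,0,0,0],
    [100,25,2,-1.5,0,0,0],
    [100,50,2,-1.5,0,0,0],
    [100,75,2,-1.5,0,0,0],
    [100,95,2,-1.5,0,0,0],
    [100,104,2,-1.5,0,0,0],
    [100,104,2,-1.5,0,0,0]
  ]
}}

```text
time: 13.05
ee_pos: [0.4497, -0.0137, 0.1055]
eef_rot: [-0.332, 0.373, 0.579, 0.644]
ft_force: [0.0, -0.3, 0.3]
width: 0.053
```

```bash
python3 - <<'E'
from h import *
for p in [(275,224),(140,260)]: print((1000*onplane('top',np.array(p)/6-.5+[210,130],RACK,-.006)).round(1))
s=st()
M=RACK[0]@LE
print((1000*M.T@(s['ee_pos']-RACK[1])).round(1), (M.T@s['ft_force']).round(2))
cv2.imwrite("pics/scene13.png",cv2.cvtColor(camera("scene"),cv2.COLOR_RGB2BGR)); crop('pics/scene13.png','pics/s13c.png',180,110,320,250,5)
E
```

```text
[-6.  10.3 67.1]
[ -6.   12.7 -45.5]
t 13.05 pos [ 0.4497 -0.0137  0.1055] F [ 0.02 -0.3   0.26] w 0.053 q [-0.    0.16  0.34  2.05 -0.62  1.15  2.12]
[   0.3 -120.    21. ] [0.13 0.05 0.37]
```

View pics/s13c.png

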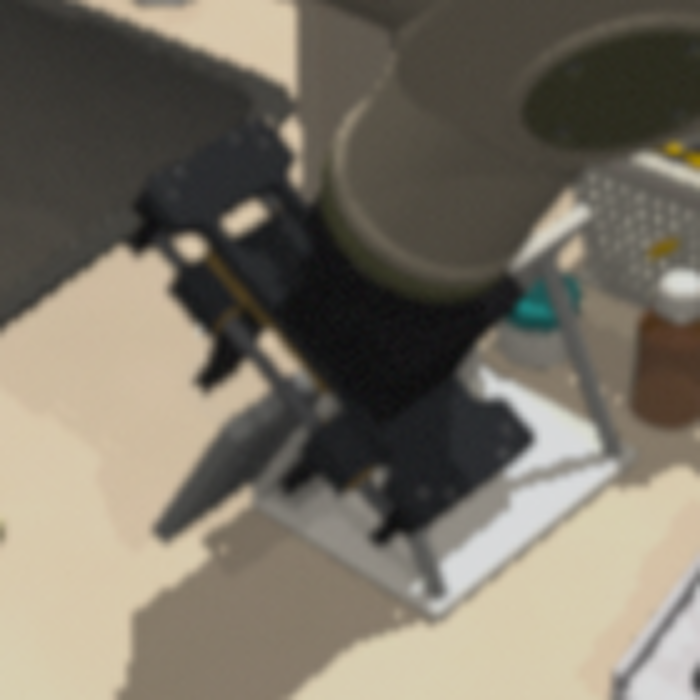

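Request:
{"api": "arm_command", "payload": {
  "targets": [
    [255,0,0,0,0,0,0],
    [255,0,0,0,0,0,0],
    [255,0,0,0,0,0,0],
    [255,0,0,0,0,0,0],
    [255,0,0,0,0,0,0],
    [255,0,0,0,0,0,0],
    [255,0,0,0,0,0,0]
  ],
  "newtons": 45
}}

```text
time: 13.8
ee_pos: [0.4501, -0.0143, 0.1064]
eef_rot: [-0.333, 0.373, 0.578, 0.645]
ft_force: [0.1, -0.9, 0.4]
width: 0.0117
```

```bash
python3 - <<'E'
from h import *
s=st()
M=RACK[0]@LE
print((1000*M.T@(s['ee_pos']-RACK[1])).round(1), (M.T@s['ft_force']).round(2), s['torque'])
E
```

```text
t 13.8 pos [ 0.4501 -0.0143  0.1064] F [ 0.08 -0.9   0.44] w 0.0117 q [-0.    0.16  0.34  2.05 -0.62  1.15  2.12]
[   0.3 -119.6   22. ] [0.55 0.17 0.82] [-0.58426769  0.02234273 -0.03497631]
```

Request:
{"api": "arm_command", "payload": {
  "targets": [
    [255,-4,0,0.5,0,0,0],
    [255,-10,0,1,0,0,0],
    [255,-18,0,1.5,0,0,0],
    [255,-26,0,4,0,0,0],
    [255,-36,0,8,0,0,0],
    [255,-50,0,16,0,0,0],
    [255,-50,0,16,0,0,0]
  ]
}}

```text
time: 14.5
ee_pos: [0.4502, -0.0257, 0.1603]
eef_rot: [-0.334, 0.372, 0.577, 0.646]
ft_force: [0.9, -1.2, -2.3]
width: 0.0117
```

```bash
python3 - <<'E'
from h import *
s=st()
M=RACK[0]@LE
print((1000*M.T@(s['ee_pos']-RACK[1])).round(1), (M.T@s['ft_force']).round(2), s['torque'])
cv2.imwrite("pics/top14.png",cv2.cvtColor(camera("top"),cv2.COLOR_RGB2BGR)); crop('pics/top14.png','pics/t14c.png',190,130,310,270,5)
cv2.imwrite("pics/scene14.png",cv2.cvtColor(camera("scene"),cv2.COLOR_RGB2BGR)); crop('pics/scene14.png','pics/s14c.png',180,110,320,250,5)
E
```

```text
t 14.5 pos [ 0.4502 -0.0257  0.1603] F [ 0.86 -1.16 -2.29] w 0.0117 q [-0.    0.09  0.36  2.   -0.57  1.25  2.06]
[ -16.8 -118.3   74.4] [ 2.06  0.98 -1.45] [-0.77562488  0.1789194   0.00867494]
```

View pics/t14c.png

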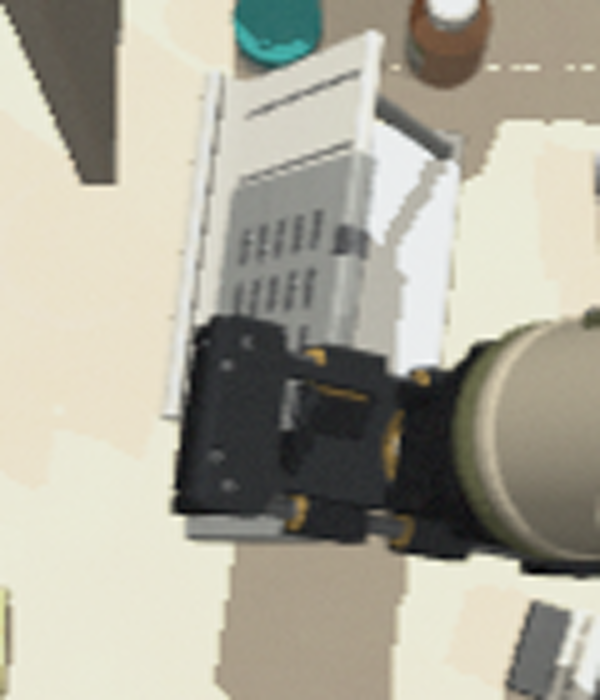

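View pics/s14c.png

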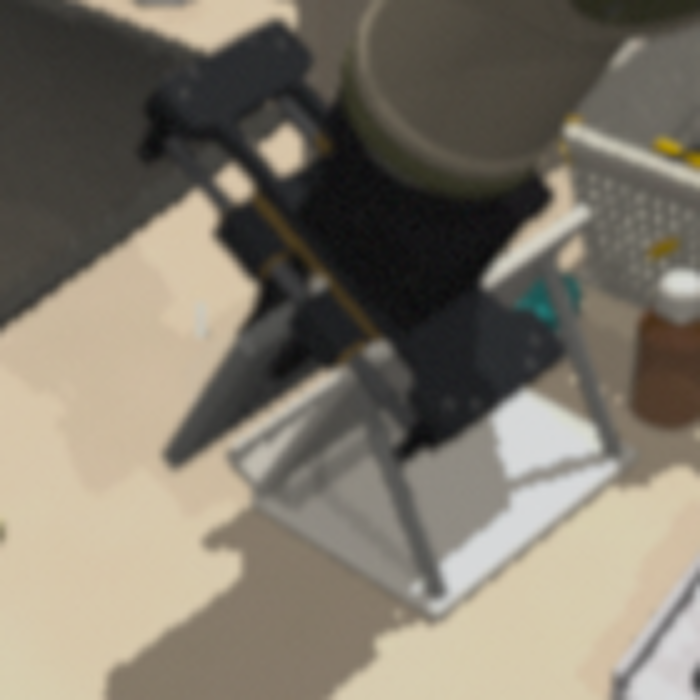

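```bash
python3 - <<'E'
from h import *
s=read_state(); R0=R.from_quat(s['eef_rot']).as_matrix()
rel(s['ee_pos']+[0,0,.10],R0)
M=EAS[0]@LE
P=EAS[1]+M@[-.006,-.0476,.022+.12]; print(P.round(3)); rel(P,RG(EAS))
rel([P[0]-.03,(P[1]+s['ee_pos'][1])/2,.262],RG(EAS))
E
```

```text
mm [-86.6   0.   50. ] rot [0. 0. 0.] deg 0.0
[ 0.517 -0.298  0.193]
mm [-161.9  -96.9 -210.6] rot [-0.159  0.     0.092] deg 10.5
mm [-155.6  -52.2  -61.7] rot [-0.159  0.     0.092] deg 10.5
```

Request:
{"api": "arm_command", "payload": {
  "targets": [
    [255,-26,0,15,0,0,0],
    [255,-56,0,32,0,0,0],
    [255,-86,0,50,0,0,0],
    [255,-95,0,50,0,0,0],
    [255,-105,-12,28,-0.04,0,0.02],
    [255,-125,-25,-2,-0.08,0,0.05],
    [255,-140,-40,-32,-0.12,0,0.07],
    [255,-156,-52,-62,-0.159,0,0.092],
    [255,-160,-65,-95,-0.159,0,0.092],
    [255,-162,-77,-130,-0.159,0,0.092]
  ]
}}

```text
time: 15.6
ee_pos: [0.5047, -0.2275, 0.2311]
eef_rot: [-0.366, 0.341, 0.635, 0.589]
ft_force: [-0.0, -0.3, -2.5]
width: 0.0119
```

```bash
python3 - <<'E'
from h import *
s=st()
M=EAS[0]@LE
P=EAS[1]+M@[-.006,-.0476,.022+.12]; rel(P,RG(EAS))
E
```

```text
t 15.6 pos [ 0.5047 -0.2275  0.2311] F [-0.03 -0.34 -2.48] w 0.0119 q [ 0.23  0.45  0.49  1.45 -0.57  1.69  2.41]
mm [ -2.5  -6.8 -80.4] rot [-0.     0.001 -0.002] deg 0.1
```

Request:
{"api": "arm_command", "payload": {
  "targets": [
    [255,-1,-2,-27,0,0,0],
    [255,-2,-4,-54,0,0,0],
    [255,-2.5,-7,-80,0,0,0],
    [255,-2.5,-7,-80,0,0,0],
    [255,-2.5,-7,-80,0,0,0]
  ]
}}

```text
time: 16.1
ee_pos: [0.5158, -0.296, 0.1933]
eef_rot: [-0.364, 0.341, 0.635, 0.589]
ft_force: [0.6, 0.7, -2.3]
width: 0.0116
```

```bash
python3 - <<'E'
from h import *
s=st()
M=EAS[0]@LE
print((1000*M.T@(s['ee_pos']-EAS[1])).round(1)); rel(EAS[1]+M@[-.006,-.0476,.142],RG(EAS))
cv2.imwrite("pics/top15.png",cv2.cvtColor(camera("top"),cv2.COLOR_RGB2BGR)); crop('pics/top15.png','pics/t15c.png',270,130,390,250,6)
cv2.imwrite("pics/scene15.png",cv2.cvtColor(camera("scene"),cv2.COLOR_RGB2BGR)); crop('pics/scene15.png','pics/s15c.png',270,130,390,270,5)
E
```

```text
t 16.1 pos [ 0.5158 -0.296   0.1933] F [ 0.61  0.73 -2.29] w 0.0116 q [ 0.34  0.6   0.49  1.32 -0.6   1.71  2.51]
[ -7.6 -48.3 141.4]
mm [-0.6 -0.7 -1.6] rot [-0.002  0.002 -0.003] deg 0.2
```

View pics/t15c.png

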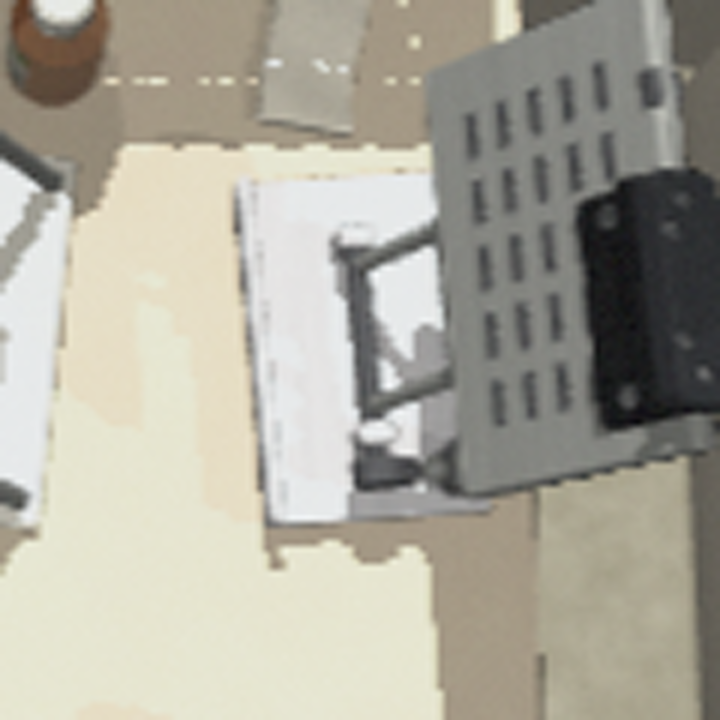

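View pics/s15c.png

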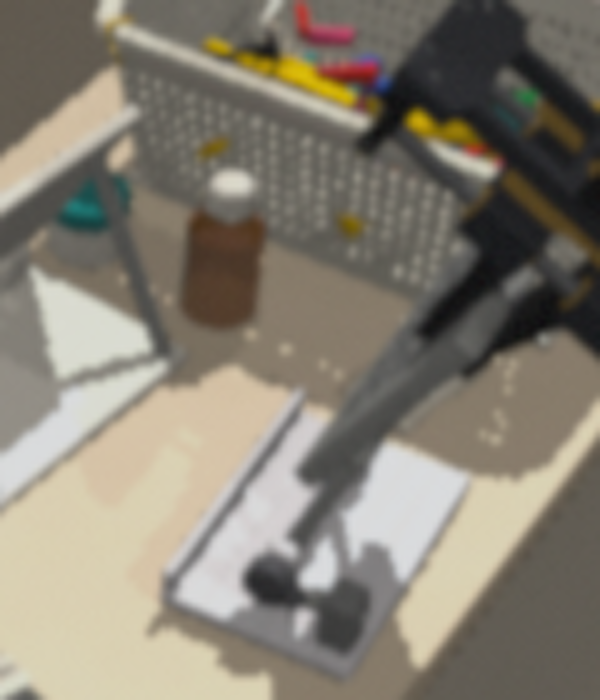

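```bash
python3 - <<'E'
from h import *
for p in [(463,492),(431,74),(720,448),(612,8)]: print((1000*onplane('top',np.array(p)/6-.5+[270,130],EAS,-.0136)).round(1))
for p in [(303,475),(305,462)]: print((1000*onplane('scene',np.array(p)/5-.5+[270,130],EAS,-.0076)).round(1))
E
```

```text
[-13.6 -80.2  62.5]
[-13.6  83.3  68.6]
[-13.6 -85.  189.7]
[-13.6  79.  164.8]
[ -7.6 -75.   56.5]
[ -7.6 -55.2  42.7]
```

Request:
{"api": "arm_command", "payload": {
  "targets": [
    [255,0,0,-3,0,0,0],
    [255,20,0,-3,0,0,0],
    [255,40,0,-3,0,0,0],
    [255,60,0,-3,0,0,0],
    [255,75,0,-3,0,0,0],
    [255,85,0,-3,0,0,0],
    [255,85,0,-3,0,0,0]
  ]
}}

```text
time: 16.9
ee_pos: [0.5132, -0.2551, 0.1191]
eef_rot: [-0.365, 0.34, 0.635, 0.589]
ft_force: [1.1, 0.4, -1.5]
width: 0.0116
```

```bash
python3 - <<'E'
from h import *
s=st()
M=EAS[0]@LE
print((1000*M.T@(s['ee_pos']-EAS[1])).round(1)); rel(EAS[1]+M@[-.003,-.048,.022],RG(EAS))
print((M.T@s['ft_force']).round(2))
cv2.imwrite("pics/top16.png",cv2.cvtColor(camera("top"),cv2.COLOR_RGB2BGR)); crop('pics/top16.png','pics/t16c.png',290,130,380,240,7)
cv2.imwrite("pics/scene16.png",cv2.cvtColor(camera("scene"),cv2.COLOR_RGB2BGR)); crop('pics/scene16.png','pics/s16c.png',290,180,380,280,7)
E
```

```text
t 16.9 pos [ 0.5132 -0.2551  0.1191] F [ 1.06  0.36 -1.48] w 0.0116 q [ 0.29  0.6   0.46  1.48 -0.6   1.55  2.53]
[ -6.  -48.   56.7]
mm [34.7 -0.1 -3.1] rot [-0.     0.002 -0.003] deg 0.2
[ 0.49  1.08 -1.42]
```

View pics/t16c.png

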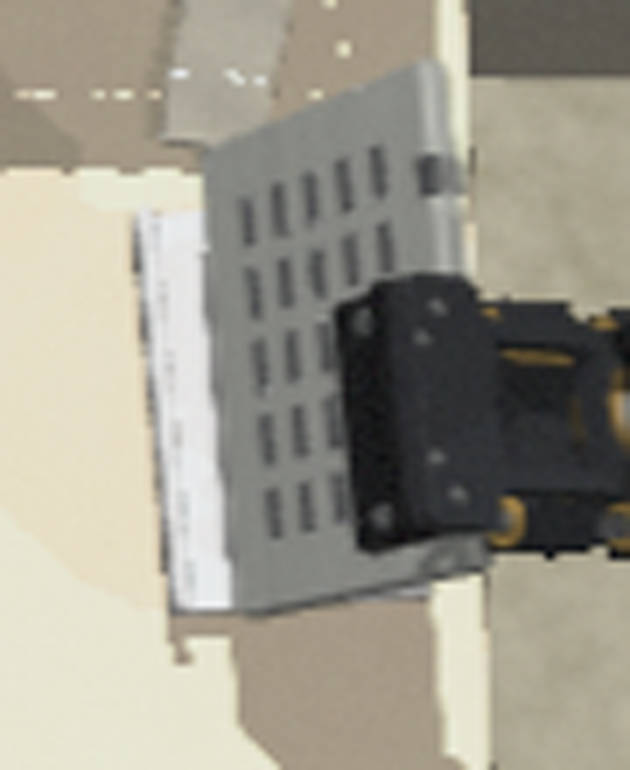

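View pics/s16c.png

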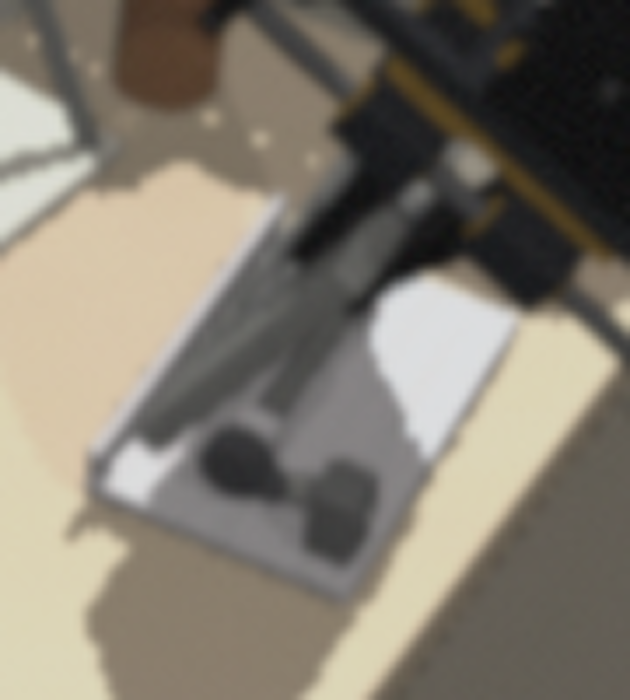

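```bash
python3 - <<'E'
from h import *
for p in [(240,613),(205,150),(425,62)]: print((1000*onplane('top',np.array(p)/7-.5+[290,130],EAS,-.012)).round(1))
for p in [(150,443)]: print((1000*onplane('scene',np.array(p)/7-.5+[290,180],EAS,-.006)).round(1))
E
```

```text
[-12.  -80.8 -21.6]
[-12.   85.5 -17.3]
[-12.   83.2  97. ]
[ -6.  -91.6 -10.2]
```

Request:
{"api": "arm_command", "payload": {
  "targets": [
    [255,8,0,-1,0,0,0],
    [255,16,0,-1,0,0,0],
    [255,22,0,-2,0,0,0],
    [255,26,0,-3,0,0,0],
    [255,29,0,-4,0,0,0],
    [255,29,0,-4,0,0,0]
  ]
}}

```text
time: 17.6
ee_pos: [0.5123, -0.245, 0.0922]
eef_rot: [-0.365, 0.341, 0.635, 0.589]
ft_force: [-0.4, 0.5, -2.4]
width: 0.0117
```

```bash
python3 - <<'E'
from h import *
s=st()
M=EAS[0]@LE
print((1000*M.T@(s['ee_pos']-EAS[1])).round(1)); 
print((M.T@s['ft_force']).round(2),s['torque'].round(2))
cv2.imwrite("pics/scene17.png",cv2.cvtColor(camera("scene"),cv2.COLOR_RGB2BGR)); crop('pics/scene17.png','pics/s17c.png',290,180,380,280,7)
E
```

```text
t 17.6 pos [ 0.5123 -0.245   0.0922] F [-0.41  0.47 -2.4 ] w 0.0117 q [ 0.29  0.61  0.44  1.52 -0.61  1.49  2.54]
[ -1.4 -48.1  28.4]
[ 0.77 -0.38 -2.33] [-0.82  0.06 -0.04]
```

View pics/s17c.png

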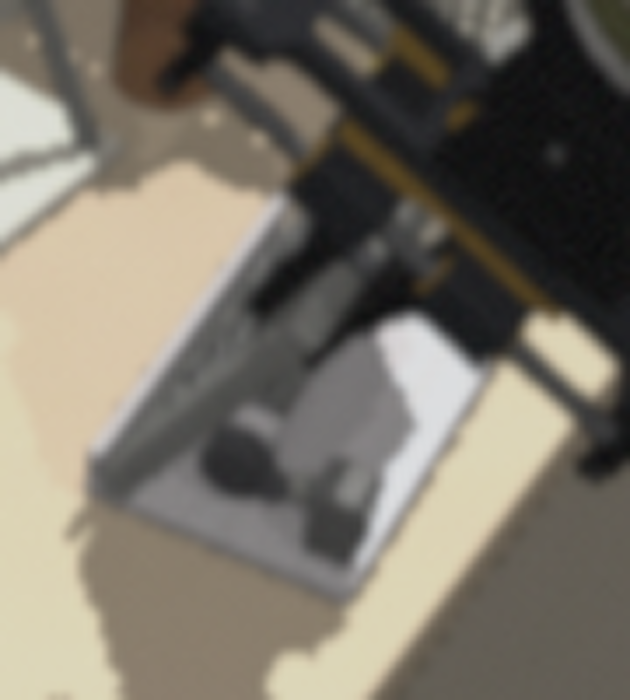

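Request:
{"api": "arm_command", "payload": {
  "targets": [
    [255,2,0,-0.5,0,0,0],
    [255,4,0,-1,0,0,0],
    [255,5,0,-1,0,0,0],
    [255,5,0,-1,0,0,0]
  ]
}}

```text
time: 18.05
ee_pos: [0.5127, -0.2435, 0.0884]
eef_rot: [-0.366, 0.34, 0.635, 0.589]
ft_force: [-0.6, 0.8, 3.7]
width: 0.0118
```

```bash
python3 - <<'E'
from h import *
s=st()
M=EAS[0]@LE
print((1000*M.T@(s['ee_pos']-EAS[1])).round(1)); 
print((M.T@s['ft_force']).round(2),s['torque'].round(2))
E
```

```text
t 18.05 pos [ 0.5127 -0.2435  0.0884] F [-0.59  0.79  3.73] w 0.0118 q [ 0.29  0.61  0.44  1.53 -0.61  1.49  2.54]
[ -0.7 -47.6  24.4]
[-2.59 -0.53  2.82] [-0.11  0.11  0.09]
```

```bash
python3 - <<'E'
from h import *
cv2.imwrite("pics/top18.png",cv2.cvtColor(camera("top"),cv2.COLOR_RGB2BGR)); crop('pics/top18.png','pics/t18c.png',290,130,380,240,7)
cv2.imwrite("pics/scene18.png",cv2.cvtColor(camera("scene"),cv2.COLOR_RGB2BGR)); crop('pics/scene18.png','pics/s18c.png',290,180,380,280,7)
E
```

View pics/t18c.png

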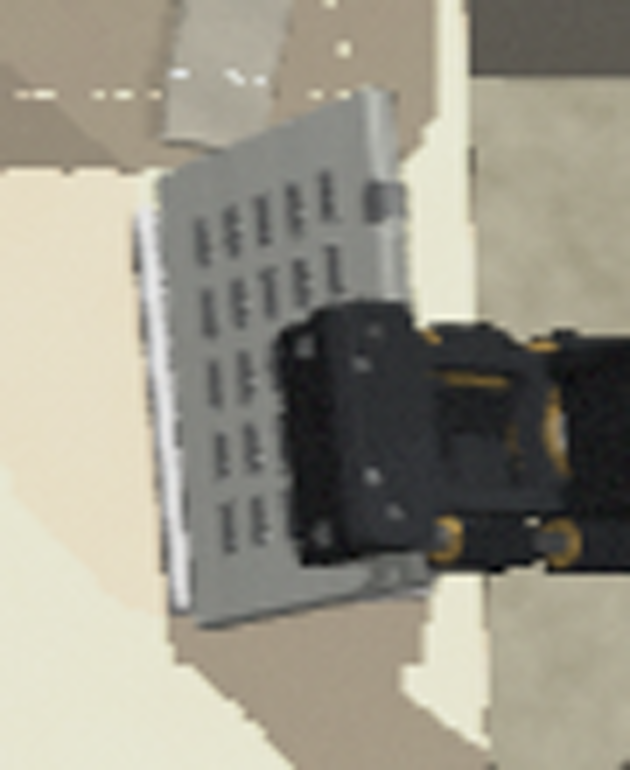

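View pics/s18c.png

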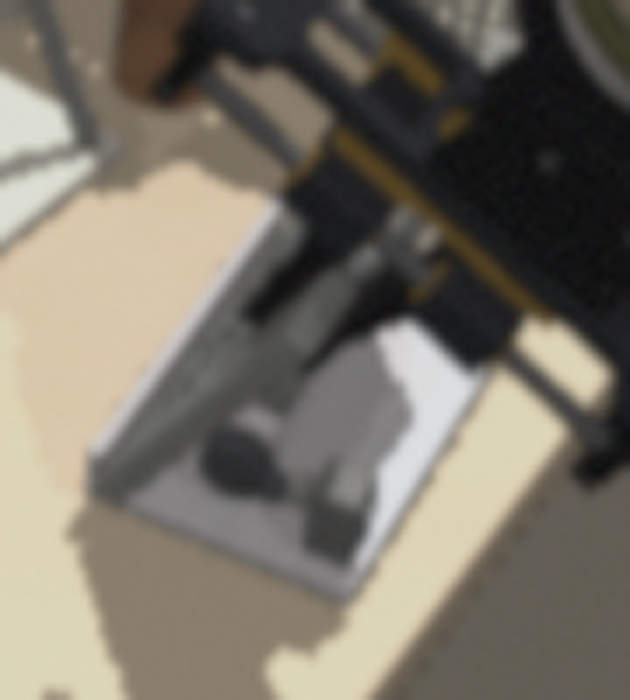

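```bash
python3 - <<'E'
from h import *
f=lambda p:(np.array(p)+.5)/7-.5+[290,130]
for p in [(200,626),(159,177),(365,90),(430,592)]: print((1000*onplane('top',f(p),EAS,-.0067)).round(1))
for p in [(180,612),(143,205)]: print((1000*EAS[0].T@(onz('top',f(p),.026)-EAS[1])).round(1))
E
```

```text
[ -6.7 -81.4 -50.4]
[ -6.7  84.9 -50.9]
[-6.7 84.5 62.2]
[ -6.7 -87.   68.2]
[-37.6 -75.9 -41. ]
[-38.   74.8 -41. ]
```

Request:
{"api": "arm_command", "payload": {
  "targets": [
    [255,0,0,0,0,0,0],
    [215,0,0,0,0,0,0],
    [210,0,0,0,0,0,0],
    [210,0,0,0,0,0,0],
    [200,0,0,0,0,0,0],
    [180,0,0,0,0,0,0],
    [165,0,0,0,0,0,0],
    [165,0,0,0,0,0,0]
  ],
  "newtons": 10
}}

```text
time: 18.95
ee_pos: [0.5123, -0.2436, 0.0878]
eef_rot: [-0.366, 0.341, 0.635, 0.589]
ft_force: [0.4, -0.7, -0.1]
width: 0.029
```

```bash
python3 - <<'E'
from h import *
s=st()
M=EAS[0]@LE
print((1000*M.T@(s['ee_pos']-EAS[1])).round(1)); 
print((M.T@s['ft_force']).round(2),s['torque'].round(2))
cv2.imwrite("pics/top19.png",cv2.cvtColor(camera("top"),cv2.COLOR_RGB2BGR)); crop('pics/top19.png','pics/t19c.png',290,130,380,240,7)
cv2.imwrite("pics/scene19.png",cv2.cvtColor(camera("scene"),cv2.COLOR_RGB2BGR)); crop('pics/scene19.png','pics/s19c.png',290,180,380,280,7)
E
```

```text
t 18.95 pos [ 0.5123 -0.2436  0.0878] F [ 0.35 -0.67 -0.08] w 0.029 q [ 0.29  0.61  0.44  1.53 -0.61  1.49  2.54]
[ -0.4 -48.   23.8]
[0.64 0.3  0.28] [-0.55 -0.01  0.  ]
```

View pics/t19c.png

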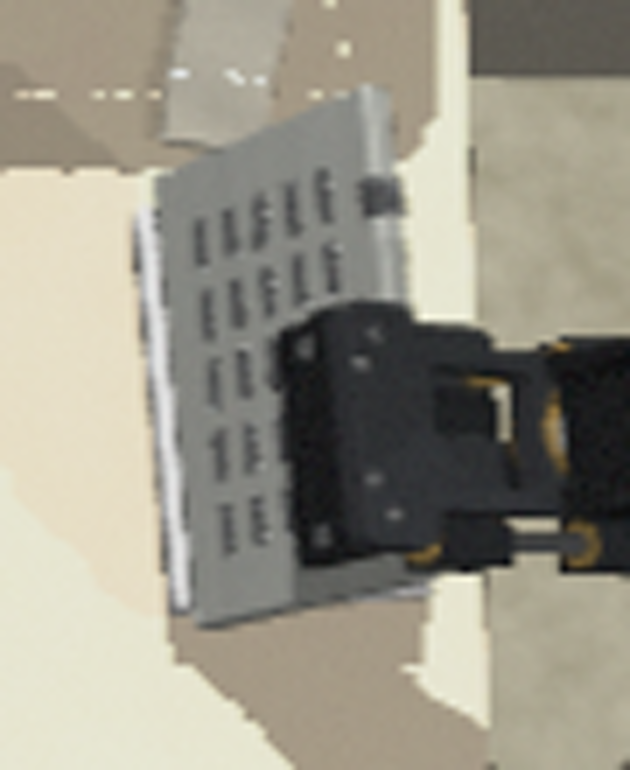

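View pics/s19c.png

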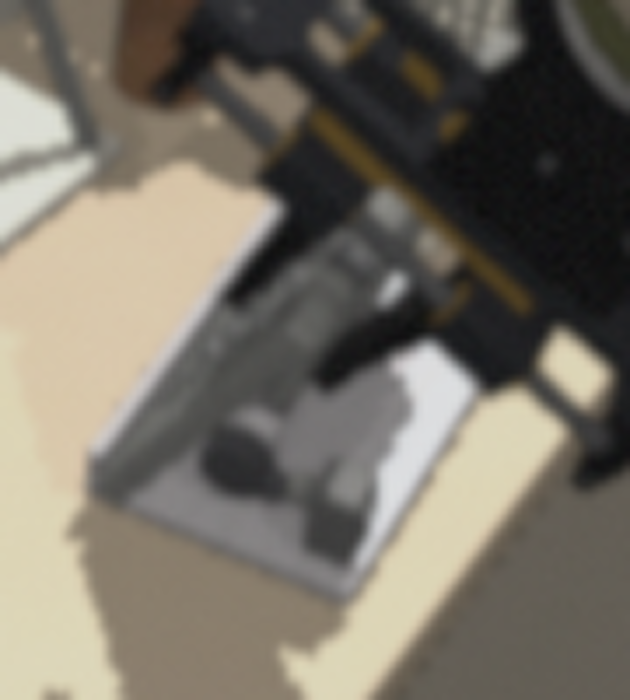

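Request:
{"api": "arm_command", "payload": {
  "targets": [
    [155,0,0,0,0,0,0],
    [155,-5,0,0,0,0,0],
    [155,-20,0,0,0,0,0],
    [155,-40,0,0,0,0,0],
    [155,-65,0,0,0,0,0],
    [155,-95,0,0,0,0,0],
    [155,-120,20,10,0,0,0],
    [155,-130,60,20,0,0,0],
    [155,-140,100,30,0,0,0],
    [155,-140,100,30,0,0,0]
  ]
}}

```text
time: 20.05
ee_pos: [0.4118, -0.2982, 0.2279]
eef_rot: [-0.366, 0.342, 0.632, 0.591]
ft_force: [0.4, -0.1, 0.6]
width: 0.0338
```

```bash
python3 - <<'E'
from h import *
s=st()
cv2.imwrite("pics/top20.png",cv2.cvtColor(camera("top"),cv2.COLOR_RGB2BGR)); crop('pics/top20.png','pics/t20c.png',200,110,380,290,4)
cv2.imwrite("pics/scene20.png",cv2.cvtColor(camera("scene"),cv2.COLOR_RGB2BGR)); crop('pics/scene20.png','pics/s20c.png',210,130,390,290,4)
E
```

```text
t 20.05 pos [ 0.4118 -0.2982  0.2279] F [ 0.45 -0.13  0.62] w 0.0338 q [ 0.4   0.4   0.49  1.51 -0.48  1.71  2.57]
```

View pics/t20c.png

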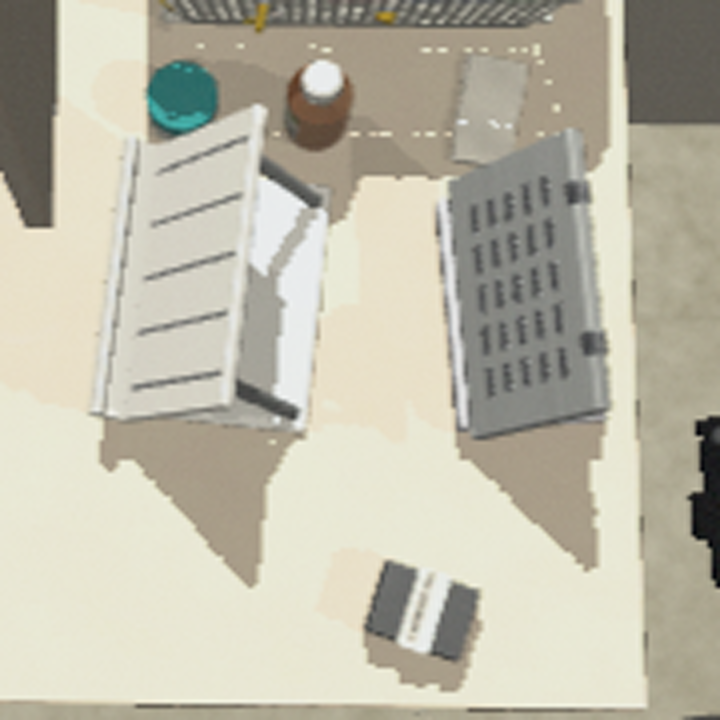

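View pics/s20c.png

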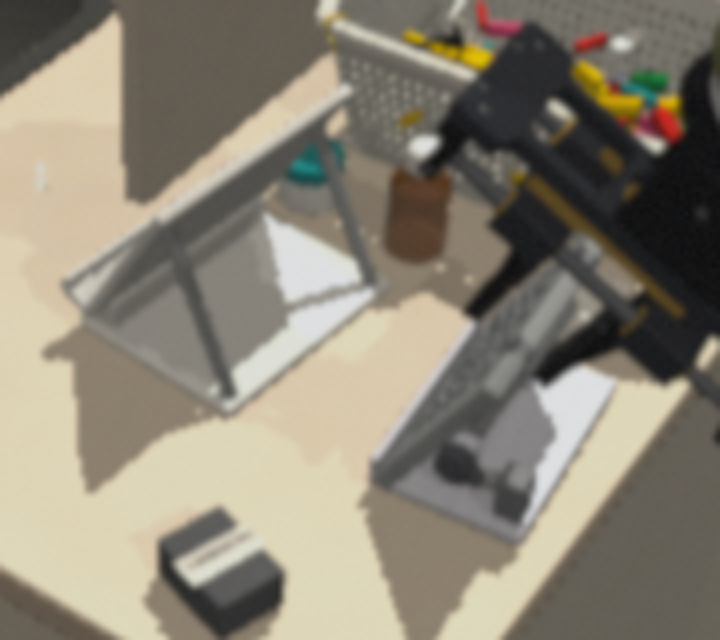

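```bash
python3 - <<'E'
from h import *
crop('pics/top20.png','pics/t20d.png',305,135,360,225,8)
f=lambda p:(np.array(p)+.5)/4-.5+[200,110]
for p in [(472,438),(447,180),(570,130),(590,412)]: print((1000*onplane('top',f(p),EAS,-.006)).round(1))
E
```

```text
[ -6.  -81.3 -53.4]
[ -6.   86.8 -55.3]
[-6.  85.  62.9]
[ -6.  -81.6  55.3]
```

View pics/t20d.png

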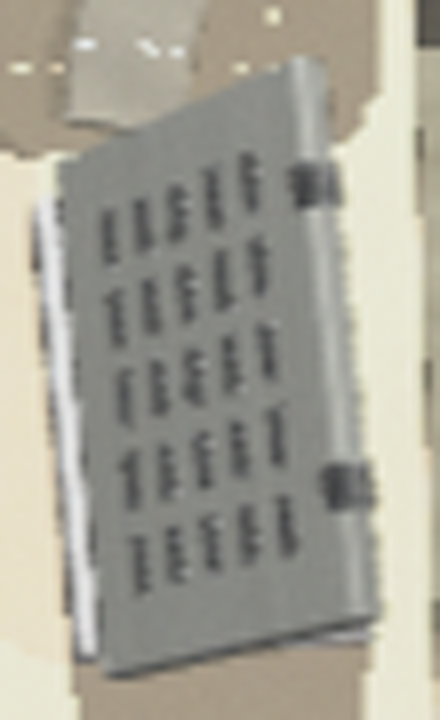

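```bash
python3 - <<'E'
from h import *
a=cv2.imread('pics/top0.png').astype(int);b=cv2.imread('pics/top20.png').astype(int)
print('pad diff',np.abs(a-b)[240:280,145:200].mean())
st(); print(close_job())
E
```

```text
pad diff 4.068030303030303
t 20.15 pos [ 0.4157 -0.2958  0.2259] F [ 0.38  0.18 -0.69] w 0.0343 q [ 0.39  0.41  0.49  1.51 -0.48  1.71  2.57]
the job is handed in; nothing more can be done
None
```

The brace is over on its end stop, and the cassette stands on the easel behind the lip, leaning back on the brace. I handed the job in at about 20.2 s.

- **Brace:** I pushed the bar over with the shut fingers. Afterwards its ends were within about 1 px of the end-stop position in the camera picture, and the push force had dropped to zero. The first touch on the bar read about 28 N in total because the tip was rubbing against it. I eased up and followed the arc after that.
- **Slide:** On my first push the fingertip slipped onto the cassette's front face and moved it only about 15 mm. I backed off, set the tip closer to the board and pushed it to about 65 mm past the board's end.
- **Lift and set down:** I gripped it at 45 N (measured thickness 11.7 mm), lifted it out clear of the rack and lowered it behind the lip until it touched the base. I then released it and backed the gripper off along the slope.
- **Last checks:**
  - The cassette sits level with the right lean, and its corners put it about 2 mm off centre towards the far side. That is at the limit of the camera calibration.
  - In the top view the pot, bottle, gauze pack and box look where they started. A picture comparison around the note pad shows only a small difference.
  - The gripper was clear of everything. The last joint came within about 0.03 rad of its limit (2.57 of 2.6).

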